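Finish a gift set: fill the drawer, shut it, line up the cartons

ROBOT

A 6-joint arm with a two-finger parallel gripper is mounted at the origin on the work surface. World frame = base frame: x ahead of the robot, y to its left, z up, the work surface at z = 0. Lengths are in m, angles in degrees, forces in N, time in s.
With the tool pointing down it reaches from about 0.375 to 0.9 m from the base axis. Payload 3.1 kg.
Tool frame: the origin (TCP) lies at the very end of the fingers, on their centre line; the grasp point (between the pads) lies 19 mm behind it; z points along the fingers, y is the line along which they close (so a half turn about z gives the same grasp; the last joint's range is limited). The gripper opens to 87 mm and grips with 3 to 60 N. Pads are 19 mm wide; open, the fingers measure 117 mm over their backs; the gripper's body (75 mm by 190 mm) begins 51 mm behind the grasp point.
Start: joints at [58.069, 30.224, 82.088, -0, 67.689, -10.227], TCP at [0.231, 0.581, 0.223] pointing down, gripper open.
Joint ranges: [-176.69, 176.69], [-43.24, 126.21], [12.49, 139.97], [-82, 262], [0, 151.66], [-163.58, 163.58]. Speed limits (degrees/s): [159.86, 159.86, 180, 180, 180, 180].

INTERFACE

Orientations are given as a 3x3 rotation matrix whose columns are the frame's x, y, z axes.
In Python, from rig import readout, viewer, ticket gives the robot as it stands.
- The arm moves only by the tool send_rows, never from a script. Its argument "moves" is a list of rows, each a list of 6 numbers: the shift along the tool's x, y, z in units of 250 mm (1.0 is 250 mm), then the turn, a rotation vector about the tool's x, y, z in units of 90 degrees (1.0 is 90 degrees). A call has 1 to 12 rows; each row is the pose to reach, as a shift and turn from the pose commanded when the call began, along the tool's axes at that moment; what a row does not reach only later rows make up. A row lasts 1/10 s, in which the tool goes at most 50 mm and 8.59 degrees, less where a joint would pass 70% of its speed; a pose out of reach is approached as far as the arm can. A call with a number of a shift or a turn outside -1 to 1 is refused whole. A call with a gripper value outside its range is refused whole. "grip" is the opening, from 0 (shut) to 1 (fully open), set as the call begins (left out, the last holds). The fingers move at their own pace and stop on an object; the grip force is fixed at half the most. Time passes only in rows, so rows that repeat a pose let the fingers close. It gives the time, the measured TCP pose, the force, the opening and the grip force at its end, in the units of the state.
- readout.read_state(): the state, without advancing time (a new reading comes with each control period).
- viewer.capture(name): name is "side" or "top"; returns (picture, depth): 400x640x3 uint8, red, green, blue; 400x640 float32, m along the optical axis (not along the pixel's ray), 0 where there is no reading.
- viewer.camera_info(name): a dict with "fx", "fy", "cx", "cy" (pixels), "distortion" ([k1, k2, p1, p2, k3] as OpenCV has them; the pictures are not rectified), "R" (3x3) and "t" (3): a world point X has camera coordinates R X + t. Camera axes: x right, y down, z forward; pixel columns grow to the right and rows downward; lengths in m; the calibration is good to about 2 mm. A picture is of the moment at which its call begins. camera_info takes no time and is no camera call.
- ticket.hand_in(): hands the job in; it is judged then, once.
The state is a dict: "time_s": time; "joint_positions": joint angles; "qvel": joint speeds; "tau": joint torques, N m; "position": TCP position; "tcp_rot": TCP orientation; "force": force on the tool from outside, world axes, zero at the start; "moment": the same for the moment, N m; "opening": opening from 0.0 (shut) to 1.0 (fully open); "grasp_force": force on a finger pad.
Only numpy, scipy, OpenCV 4.12 (cv2) and the standard library are available. Lean on these libraries where they do the work, as an engineer would, in place of code of your own. Each camera call takes 0.05 s, during which the arm holds its last target. There are 200 camera calls.

TASK

Move every gold-foil chocolate from the brown pocket tray into the shallow wells of the open drawer, one to a well, and only when all are in, push the drawer fully home. Also set all the loose gold cube cartons on the shelf that forms the top of the same stand, in one straight row centred on the green strip, flat and square to it (any face up), side by side with at most a centimetre between neighbours. Leave the cord spool and the stamp where they are.

Things in the scene. Friction and masses are not known exactly. Their poses are not given: they have to be found in the camera images.
- stand: cream display stand fixed to the bench, 165 deep (x) x 250 wide (y) x 75 high: its top is the shelf, the drawer is under it. Origin: centre of the underside; own x points to its back (drawer opens to its -x), y along the shelf. A gold lip 8 thick, 10 high runs along the back edge of the top; the side edges and front of the shelf are open.
- row (a point): middle of the green strip on the shelf (strip 42 wide in x, 238 long in y), at the shelf's surface, 75 above the bench and 10 in front of the stand's centre; axes as the stand's.
- drawer (a joint): how far the drawer is out, in m: 0 fully home, stop at 0.125; starts about 0.10 to 0.12 out. Stays where it is left (friction about 2.5 N).
- handle (a point): middle of the drawer's dark bar handle, 46 above the bench: bar 10 x 10, 100 long in y, standing 30 off the gold drawer front (25 of free space behind the bar). The front's top edge is 58 above the bench, the front is 12 thick.
- well1 (a point): drawer well 1 of 5 (a row along y, 44 apart): centre of the floor of a square brown-bottomed well 34 x 34, 7 deep, in the white drawer floor, 12 above the bench. Well centres lie 40 behind the inside of the drawer front; drawer side walls rise 30 above the well floor. Moves with the drawer; axes as the stand's.
- well2 (a point): drawer well 2 of 5 (a row along y, 44 apart): centre of the floor of a square brown-bottomed well 34 x 34, 7 deep, in the white drawer floor, 12 above the bench. Well centres lie 40 behind the inside of the drawer front; drawer side walls rise 30 above the well floor. Moves with the drawer; axes as the stand's.
- well3 (a point): drawer well 3 of 5 (a row along y, 44 apart): centre of the floor of a square brown-bottomed well 34 x 34, 7 deep, in the white drawer floor, 12 above the bench. Well centres lie 40 behind the inside of the drawer front; drawer side walls rise 30 above the well floor. Moves with the drawer; axes as the stand's.
- well4 (a point): drawer well 4 of 5 (a row along y, 44 apart): centre of the floor of a square brown-bottomed well 34 x 34, 7 deep, in the white drawer floor, 12 above the bench. Well centres lie 40 behind the inside of the drawer front; drawer side walls rise 30 above the well floor. Moves with the drawer; axes as the stand's.
- well5 (a point): drawer well 5 of 5 (a row along y, 44 apart): centre of the floor of a square brown-bottomed well 34 x 34, 7 deep, in the white drawer floor, 12 above the bench. Well centres lie 40 behind the inside of the drawer front; drawer side walls rise 30 above the well floor. Moves with the drawer; axes as the stand's.
- tray: brown pocket tray fixed to the bench, 116 (x) x 166 (y) x 11 high, origin centre of its underside; 2 x 3 pockets 32 x 32, 7 deep, 50 apart both ways, at x = -25, +25 and y = -50, 0, +50; pocket floor 4 above the bench.
- choc1: gold-foil chocolate with a red band, rigid block 24 x 24 x 20 (x, y, z), about 15 g; origin at its middle. It stands in a tray pocket, 13 proud of the tray. Four or five of the six are present; the others are absent (None).
- choc2: gold-foil chocolate with a red band, rigid block 24 x 24 x 20 (x, y, z), about 15 g; origin at its middle. It stands in a tray pocket, 13 proud of the tray. Four or five of the six are present; the others are absent (None).
- choc3: gold-foil chocolate with a red band, rigid block 24 x 24 x 20 (x, y, z), about 15 g; origin at its middle. It stands in a tray pocket, 13 proud of the tray. Four or five of the six are present; the others are absent (None).
- choc4: gold-foil chocolate with a red band, rigid block 24 x 24 x 20 (x, y, z), about 15 g; origin at its middle. It stands in a tray pocket, 13 proud of the tray. Four or five of the six are present; the others are absent (None).
- choc5: gold-foil chocolate with a red band, rigid block 24 x 24 x 20 (x, y, z), about 15 g; origin at its middle. It stands in a tray pocket, 13 proud of the tray. Four or five of the six are present; the others are absent (None).
- choc6: gold-foil chocolate with a red band, rigid block 24 x 24 x 20 (x, y, z), about 15 g; origin at its middle. It stands in a tray pocket, 13 proud of the tray. Four or five of the six are present; the others are absent (None).
- carton1: loose gold cube carton 46 x 46 x 46 with green round seals, about 60 g; origin at its middle; standing on the bench left of the stand. Two or three of the three are present; the other is absent (None).
- carton2: loose gold cube carton 46 x 46 x 46 with green round seals, about 60 g; origin at its middle; standing on the bench left of the stand. Two or three of the three are present; the other is absent (None).
- carton3: loose gold cube carton 46 x 46 x 46 with green round seals, about 60 g; origin at its middle; standing on the bench left of the stand. Two or three of the three are present; the other is absent (None).
- spool: bystander: spool of gold cord, 60 across, 44 high, origin at the underside. Leave alone.
- stamp: bystander: dark wooden hand stamp, 44 across, 74 high, origin at the underside. Leave alone.
There are look-alikes about, which are no part of the job. Leave any pink look-alike of the choc2 alone.

How it is judged (in metres and radians):
On the way, in this order (a step that is already met when the one before it is completed fails the run):
1. every chocolate lies in a well of the drawer while the drawer is still open (((horizontal distance between choc1 and well1 below 0.011 m and z of choc1 in the frame of well1 between 0.004 and 0.0155 m) or (horizontal distance between choc1 and well2 below 0.011 m and z of choc1 in the frame of well2 between 0.004 and 0.0155 m) or (horizontal distance between choc1 and well3 below 0.011 m and z of choc1 in the frame of well3 between 0.004 and 0.0155 m) or (horizontal distance between choc1 and well4 below 0.011 m and z of choc1 in the frame of well4 between 0.004 and 0.0155 m) or (horizontal distance between choc1 and well5 below 0.011 m and z of choc1 in the frame of well5 between 0.004 and 0.0155 m)) and ((horizontal distance between choc2 and well1 below 0.011 m and z of choc2 in the frame of well1 between 0.004 and 0.0155 m) or (horizontal distance between choc2 and well2 below 0.011 m and z of choc2 in the frame of well2 between 0.004 and 0.0155 m) or (horizontal distance between choc2 and well3 below 0.011 m and z of choc2 in the frame of well3 between 0.004 and 0.0155 m) or (horizontal distance between choc2 and well4 below 0.011 m and z of choc2 in the frame of well4 between 0.004 and 0.0155 m) or (horizontal distance between choc2 and well5 below 0.011 m and z of choc2 in the frame of well5 between 0.004 and 0.0155 m)) and ((horizontal distance between choc3 and well1 below 0.011 m and z of choc3 in the frame of well1 between 0.004 and 0.0155 m) or (horizontal distance between choc3 and well2 below 0.011 m and z of choc3 in the frame of well2 between 0.004 and 0.0155 m) or (horizontal distance between choc3 and well3 below 0.011 m and z of choc3 in the frame of well3 between 0.004 and 0.0155 m) or (horizontal distance between choc3 and well4 below 0.011 m and z of choc3 in the frame of well4 between 0.004 and 0.0155 m) or (horizontal distance between choc3 and well5 below 0.011 m and z of choc3 in the frame of well5 between 0.004 and 0.0155 m)) and ((horizontal distance between choc4 and well1 below 0.011 m and z of choc4 in the frame of well1 between 0.004 and 0.0155 m) or (horizontal distance between choc4 and well2 below 0.011 m and z of choc4 in the frame of well2 between 0.004 and 0.0155 m) or (horizontal distance between choc4 and well3 below 0.011 m and z of choc4 in the frame of well3 between 0.004 and 0.0155 m) or (horizontal distance between choc4 and well4 below 0.011 m and z of choc4 in the frame of well4 between 0.004 and 0.0155 m) or (horizontal distance between choc4 and well5 below 0.011 m and z of choc4 in the frame of well5 between 0.004 and 0.0155 m)) and ((horizontal distance between choc5 and well1 below 0.011 m and z of choc5 in the frame of well1 between 0.004 and 0.0155 m) or (horizontal distance between choc5 and well2 below 0.011 m and z of choc5 in the frame of well2 between 0.004 and 0.0155 m) or (horizontal distance between choc5 and well3 below 0.011 m and z of choc5 in the frame of well3 between 0.004 and 0.0155 m) or (horizontal distance between choc5 and well4 below 0.011 m and z of choc5 in the frame of well4 between 0.004 and 0.0155 m) or (horizontal distance between choc5 and well5 below 0.011 m and z of choc5 in the frame of well5 between 0.004 and 0.0155 m)) and ((horizontal distance between choc6 and well1 below 0.011 m and z of choc6 in the frame of well1 between 0.004 and 0.0155 m) or (horizontal distance between choc6 and well2 below 0.011 m and z of choc6 in the frame of well2 between 0.004 and 0.0155 m) or (horizontal distance between choc6 and well3 below 0.011 m and z of choc6 in the frame of well3 between 0.004 and 0.0155 m) or (horizontal distance between choc6 and well4 below 0.011 m and z of choc6 in the frame of well4 between 0.004 and 0.0155 m) or (horizontal distance between choc6 and well5 below 0.011 m and z of choc6 in the frame of well5 between 0.004 and 0.0155 m)) and value of joint drawer above 0.03 m), for 0.2 s.
2. the drawer is pushed fully home (value of joint drawer below 0.004 m), for 0.2 s.
At the end, for the whole second after the job is handed in: Every chocolate is down in a drawer well (within 11 mm of its centre); drawer within 4 mm of home; every carton rests flat on the shelf, centred within 13 mm of the green strip's centre line, square within 0.16 rad, its centre under 62 mm from a neighbour's; all at rest (((horizontal distance between choc1 and well1 below 0.011 m and z of choc1 in the frame of well1 between 0.004 and 0.0155 m) or (horizontal distance between choc1 and well2 below 0.011 m and z of choc1 in the frame of well2 between 0.004 and 0.0155 m) or (horizontal distance between choc1 and well3 below 0.011 m and z of choc1 in the frame of well3 between 0.004 and 0.0155 m) or (horizontal distance between choc1 and well4 below 0.011 m and z of choc1 in the frame of well4 between 0.004 and 0.0155 m) or (horizontal distance between choc1 and well5 below 0.011 m and z of choc1 in the frame of well5 between 0.004 and 0.0155 m)) and ((horizontal distance between choc2 and well1 below 0.011 m and z of choc2 in the frame of well1 between 0.004 and 0.0155 m) or (horizontal distance between choc2 and well2 below 0.011 m and z of choc2 in the frame of well2 between 0.004 and 0.0155 m) or (horizontal distance between choc2 and well3 below 0.011 m and z of choc2 in the frame of well3 between 0.004 and 0.0155 m) or (horizontal distance between choc2 and well4 below 0.011 m and z of choc2 in the frame of well4 between 0.004 and 0.0155 m) or (horizontal distance between choc2 and well5 below 0.011 m and z of choc2 in the frame of well5 between 0.004 and 0.0155 m)) and ((horizontal distance between choc3 and well1 below 0.011 m and z of choc3 in the frame of well1 between 0.004 and 0.0155 m) or (horizontal distance between choc3 and well2 below 0.011 m and z of choc3 in the frame of well2 between 0.004 and 0.0155 m) or (horizontal distance between choc3 and well3 below 0.011 m and z of choc3 in the frame of well3 between 0.004 and 0.0155 m) or (horizontal distance between choc3 and well4 below 0.011 m and z of choc3 in the frame of well4 between 0.004 and 0.0155 m) or (horizontal distance between choc3 and well5 below 0.011 m and z of choc3 in the frame of well5 between 0.004 and 0.0155 m)) and ((horizontal distance between choc4 and well1 below 0.011 m and z of choc4 in the frame of well1 between 0.004 and 0.0155 m) or (horizontal distance between choc4 and well2 below 0.011 m and z of choc4 in the frame of well2 between 0.004 and 0.0155 m) or (horizontal distance between choc4 and well3 below 0.011 m and z of choc4 in the frame of well3 between 0.004 and 0.0155 m) or (horizontal distance between choc4 and well4 below 0.011 m and z of choc4 in the frame of well4 between 0.004 and 0.0155 m) or (horizontal distance between choc4 and well5 below 0.011 m and z of choc4 in the frame of well5 between 0.004 and 0.0155 m)) and ((horizontal distance between choc5 and well1 below 0.011 m and z of choc5 in the frame of well1 between 0.004 and 0.0155 m) or (horizontal distance between choc5 and well2 below 0.011 m and z of choc5 in the frame of well2 between 0.004 and 0.0155 m) or (horizontal distance between choc5 and well3 below 0.011 m and z of choc5 in the frame of well3 between 0.004 and 0.0155 m) or (horizontal distance between choc5 and well4 below 0.011 m and z of choc5 in the frame of well4 between 0.004 and 0.0155 m) or (horizontal distance between choc5 and well5 below 0.011 m and z of choc5 in the frame of well5 between 0.004 and 0.0155 m)) and ((horizontal distance between choc6 and well1 below 0.011 m and z of choc6 in the frame of well1 between 0.004 and 0.0155 m) or (horizontal distance between choc6 and well2 below 0.011 m and z of choc6 in the frame of well2 between 0.004 and 0.0155 m) or (horizontal distance between choc6 and well3 below 0.011 m and z of choc6 in the frame of well3 between 0.004 and 0.0155 m) or (horizontal distance between choc6 and well4 below 0.011 m and z of choc6 in the frame of well4 between 0.004 and 0.0155 m) or (horizontal distance between choc6 and well5 below 0.011 m and z of choc6 in the frame of well5 between 0.004 and 0.0155 m)) and value of joint drawer below 0.004 m and x of carton1 in the frame of row between -0.013 and 0.013 m and y of carton1 in the frame of row between -0.1 and 0.1 m and z of carton1 in the frame of row between 0.018 and 0.0275 m and (angle between the x axis of carton1 and the x axis of stand, either way round below 0.16 rad or angle between the y axis of carton1 and the x axis of stand, either way round below 0.16 rad or angle between the z axis of carton1 and the x axis of stand, either way round below 0.16 rad) and (horizontal distance between carton1 and carton2 below 0.062 m or horizontal distance between carton1 and carton3 below 0.062 m) and linear speed of each of carton1, carton2, carton3 below 0.02 m/s and x of carton2 in the frame of row between -0.013 and 0.013 m and y of carton2 in the frame of row between -0.1 and 0.1 m and z of carton2 in the frame of row between 0.018 and 0.0275 m and (angle between the x axis of carton2 and the x axis of stand, either way round below 0.16 rad or angle between the y axis of carton2 and the x axis of stand, either way round below 0.16 rad or angle between the z axis of carton2 and the x axis of stand, either way round below 0.16 rad) and (horizontal distance between carton2 and carton1 below 0.062 m or horizontal distance between carton2 and carton3 below 0.062 m) and x of carton3 in the frame of row between -0.013 and 0.013 m and y of carton3 in the frame of row between -0.1 and 0.1 m and z of carton3 in the frame of row between 0.018 and 0.0275 m and (angle between the x axis of carton3 and the x axis of stand, either way round below 0.16 rad or angle between the y axis of carton3 and the x axis of stand, either way round below 0.16 rad or angle between the z axis of carton3 and the x axis of stand, either way round below 0.16 rad) and (horizontal distance between carton3 and carton1 below 0.062 m or horizontal distance between carton3 and carton2 below 0.062 m)); the robot touches nothing.
It fails at once if the spool is pushed more than 30 mm from its place (distance of spool from where it was at the start of the episode above 0.03 m).
It fails at once if the stamp is pushed more than 30 mm from its place (distance of stamp from where it was at the start of the episode above 0.03 m).
Of choc1, choc2, choc3, choc4, choc5, choc6 only 4 to 5 are there at a start; the rules pass over those that are not, and their reading is None.
Of carton1, carton2, carton3 only 2 to 3 are there at a start; the rules pass over those that are not, and their reading is None.
At some moment in a run one of carton1, carton2, carton3 may be knocked a few centimetres aside while the robot is not near it.
Once in a run the grip may slacken for a moment while it holds something.
It also fails if it takes over 210 s, if anything falls off the work surface, if the arm or the gripper's body presses on something with over 40 N, if the wrist force passes 120 N, or if a joint passes its speed limit or range.

## Working session

There is one attempt and no reset: what is moved stays moved. The work goes in short steps, Python scripts to look and compute and a tool call to move; the robot and the scene stay as the last step left them, time stands still between calls to the robot, and variables do not carry over. Pictures are saved under pics/ and viewed, at most 14 in all, crops included, and the job is handed in when it is done.

Besides the shell and the picture viewer there is one more tool, called after ">>>" as a command line: name --pt "numbers of a row" for each row, then --argument value for the rest. send_rows: Moves the arm, as the interface text tells. Shifts and turns lie within -1 to 1; 1 stands for 250 mm of shift or 90 degrees of turn. Its arguments: {"type":"object","properties":{"moves":{"type":"array"},"grip":{"type":"number"}},"required":["moves"]}

```bash
ls; mkdir -p pics
python3 - <<'E'
from rig import readout, viewer
import cv2,numpy as np
s=readout.read_state();print(s)
for n in("side","top"):
    p,d=viewer.capture(n);cv2.imwrite(f"pics/{n}0.png",p[:,:,::-1]);np.savez(f"{n}0.npz",p=p,d=d)
    print(n,viewer.camera_info(n))
E
```

```text
pics
{'time_s': 0.0, 'joint_positions': array([ 5.80695612e+01,  3.02786231e+01,  8.21576228e+01,  1.68680384e-03,
        6.76862913e+01, -1.02253370e+01]), 'qvel': array([ 0.00160024, -0.04311207,  0.04312343, -0.00363279, -0.00774383,
       -0.00852106]), 'tau': array([-2.13238700e-04, -4.40053868e+01, -1.76593155e+01,  6.33243145e-02,
        5.83922176e-02, -1.75244518e-04]), 'position': array([0.23069703, 0.58008128, 0.22156842]), 'tcp_rot': array([[-9.29095265e-01,  3.69838689e-01, -1.15423712e-03],
       [ 3.69840267e-01,  9.29093609e-01, -1.80066931e-03],
       [ 4.06437152e-04, -2.09987670e-03, -9.99997713e-01]]), 'force': array([ 0.65855279, -1.18097421,  0.12140099]), 'moment': array([-0.02074269,  0.00969223,  0.02573281]), 'grasp_force': 0.0, 'opening': 0.997319187699674}
side {'fx': 374.6248223547049, 'fy': 374.6248223547049, 'cx': 316.4530126116002, 'cy': 197.3089149359589, 'distortion': array([-0.07616354,  0.        ,  0.        ,  0.        ,  0.        ]), 'R': array([[ 0.95693055, -0.28953217, -0.02133189],
       [-0.16320903, -0.47574098, -0.8643109 ],
       [ 0.24009736,  0.83056706, -0.50250534]]), 't': array([-0.5085352 ,  0.17442023,  0.77074924])}
top {'fx': 398.32534179086394, 'fy': 398.32534179086394, 'cx': 319.67977663149003, 'cy': 205.14962062153924, 'distortion': array([0.01328493, 0.        , 0.        , 0.        , 0.        ]), 'R': array([[-0.01078888, -0.9998196 , -0.01563248],
       [-0.98346903,  0.01343583, -0.18057726],
       [ 0.18075472,  0.01342584, -0.98343657]]), 't': array([0.03687276, 0.5544759 , 1.07582455])}
```

View pics/top0.png

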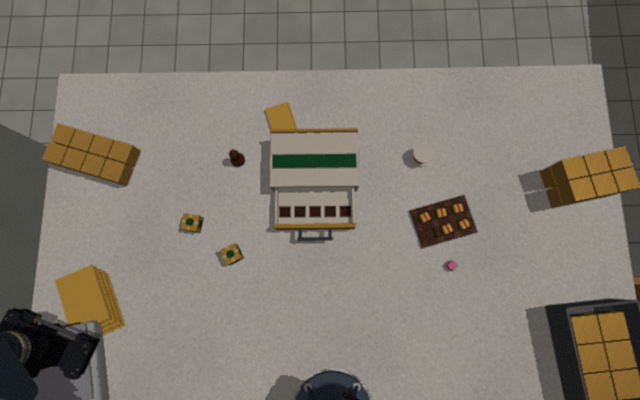

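View pics/side0.png

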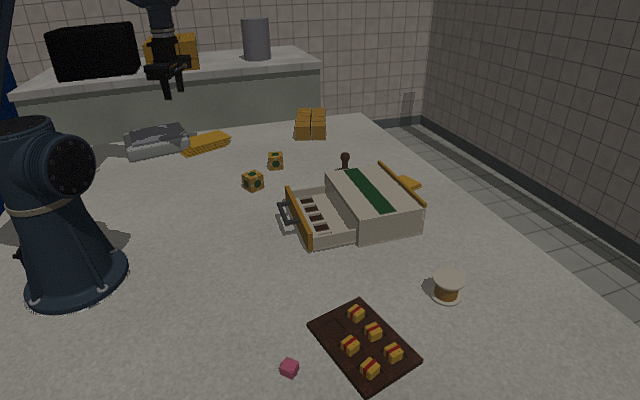

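Top view: the cartons are at (190,223) and (231,254). The tray's five chocolates are around (443,218), with one empty pocket at (427,235). The pink look-alike is at (451,266). The stand and its open drawer are at (313,180). Gold boxes elsewhere are scenery. Next I'll measure.

```bash
cat > h.py <<'E'
import numpy as np,cv2
from rig import viewer,readout
C={n:viewer.camera_info(n) for n in("top","side")}
def K(n):
    c=C[n];return np.array([[c['fx'],0,c['cx']],[0,c['fy'],c['cy']],[0,0,1.]])
def ray(n,uv):
    q=cv2.undistortPoints(np.float64(uv).reshape(-1,1,2),K(n),C[n]['distortion'])[:,0]
    R=C[n]['R'];o=-R.T@C[n]['t'];return o,np.c_[q,np.ones(len(q))]@R
def plane(n,uv,z):
    o,d=ray(n,uv);return o+d*((z-o[2])/d[:,2])[:,None]
def proj(n,X):
    X=np.float64(X).reshape(-1,3);return cv2.projectPoints(X,cv2.Rodrigues(C[n]['R'])[0],C[n]['t'],K(n),C[n]['distortion'])[0][:,0]
def tri(a,b):
    """two-view point from top pixel a, side pixel b; returns point, ray gap"""
    (o1,d1),(o2,d2)=ray("top",[a]),ray("side",[b]);d1,d2=d1[0],d2[0]
    s=np.linalg.lstsq(np.c_[d1,-d2],o2-o1,rcond=None)[0]
    p,q=o1+s[0]*d1,o2+s[1]*d2;return (p+q)/2,np.linalg.norm(p-q)
def blobs(m,amin=6,amax=1e5):
    n,l,st,ce=cv2.connectedComponentsWithStats(m.astype(np.uint8))
    return [(ce[i],st[i,4],l==i) for i in range(1,n) if amin<=st[i,4]<=amax]
def hsv(p):
    h=cv2.cvtColor(p,cv2.COLOR_RGB2HSV).astype(int);return h[...,0],h[...,1],h[...,2]
def cap(n):
    return viewer.capture(n)
def masks(p):
    h,s,v=hsv(p)
    return dict(green=(h>60)&(h<95)&(s>90)&(v>25),gold=(h>=14)&(h<=28)&(s>130)&(v>90),
      brown=((h<14)|(h>170))&(s>70)&(v<85),red=((h<8)|(h>173))&(s>150)&(v>100),pink=(h>150)&(h<175)&(s>70)&(v>100))
E
python3 - <<'E'
from h import *
for n in("top","side"):
    p=np.load(n+"0.npz")['p'];m=masks(p)
    z=dict(green=.075,gold=.024,brown=.011,red=.024,pink=.02)
    for k in m:
        print(n,k)
        for c,a,_ in blobs(m[k],6):
            w=plane(n,[c],z[k])[0]
            if .25<w[0]<.95 and abs(w[1])<.5: print('  px',c.round(1),a,w.round(3))
E
python3 - <<'E'
import cv2,numpy as np
a=cv2.imread('pics/top0.png');b=cv2.imread('pics/side0.png')
A=cv2.resize(a[120:280,170:490],None,fx=2.5,fy=2.5,interpolation=2)[:300+100]
cv2.imwrite('pics/c1.png',A)
B=cv2.resize(b[280:400,260:440],None,fx=4,fy=4,interpolation=2);cv2.imwrite('pics/c2.png',B)
E
```

```text
top green
  px [314.1 160.6] 977 [0.679 0.044 0.075]
  px [189.5 221.4] 28 [0.51  0.389 0.075]
  px [229.8 253.5] 28 [0.42  0.275 0.075]
top gold
  px [289.1 120.5] 804 [0.82  0.12  0.024]
  px [460.9 207. ] 27 [ 0.549 -0.375  0.024]
  px [455.6 208.1] 29 [ 0.546 -0.36   0.024]
  px [438.8 212.6] 28 [ 0.533 -0.311  0.024]
  px [444.1 211.6] 27 [ 0.536 -0.326  0.024]
  px [427.4 215.5] 25 [ 0.525 -0.278  0.024]
  px [189.9 222.4] 185 [0.514 0.405 0.024]
  px [422.7 217.7] 30 [ 0.519 -0.264  0.024]
  px [466.8 222.1] 25 [ 0.505 -0.389  0.024]
  px [462.1 224.7] 30 [ 0.498 -0.375  0.024]
  px [314.5 225.5] 307 [0.501 0.046 0.024]
  px [449.8 227.2] 28 [ 0.491 -0.339  0.024]
  px [444.8 229.4] 28 [ 0.485 -0.325  0.024]
  px [230.9 253.8] 204 [0.423 0.284 0.024]
top brown
  px [236.2 157.9] 163 [0.71  0.28  0.011]
  px [441.6 222.2] 1595 [ 0.507 -0.321  0.011]
  px [284.4 211.5] 96 [0.545 0.134 0.011]
  px [299.5 211.4] 97 [0.544 0.09  0.011]
  px [314.6 211.3] 93 [0.544 0.046 0.011]
  px [329.5 211.1] 91 [0.544 0.002 0.011]
  px [344.5 211. ] 87 [ 0.544 -0.042  0.011]
top red
  px [464.5
[... 877 characters left out ...]
.024]
  px [353.3 346.8] 122 [ 0.489 -0.345  0.024]
  px [390.3 345.8] 52 [ 0.545 -0.362  0.024]
  px [396.2 354.7] 133 [ 0.547 -0.381  0.024]
  px [365.7 361.8] 56 [ 0.497 -0.377  0.024]
  px [373.4 369.9] 122 [ 0.502 -0.394  0.024]
side brown
  px [344.8 159.3] 75 [0.738 0.358 0.011]
  px [305.8 200.4] 37 [0.545 0.142 0.011]
  px [310.6 208.6] 45 [0.545 0.098 0.011]
  px [315.6 217.5] 53 [0.545 0.053 0.011]
  px [320.5 227.3] 58 [0.544 0.008 0.011]
  px [362.7 347.1] 4168 [ 0.507 -0.341  0.011]
  px [296.7 368.5] 12 [ 0.395 -0.347  0.011]
  px [284.2 374. ] 21 [ 0.374 -0.351  0.011]
side red
  px [396.7 345.9] 7 [ 0.555 -0.366  0.024]
side pink
  px [288.7 364.8] 190 [ 0.383 -0.343  0.02 ]
```

View pics/c1.png

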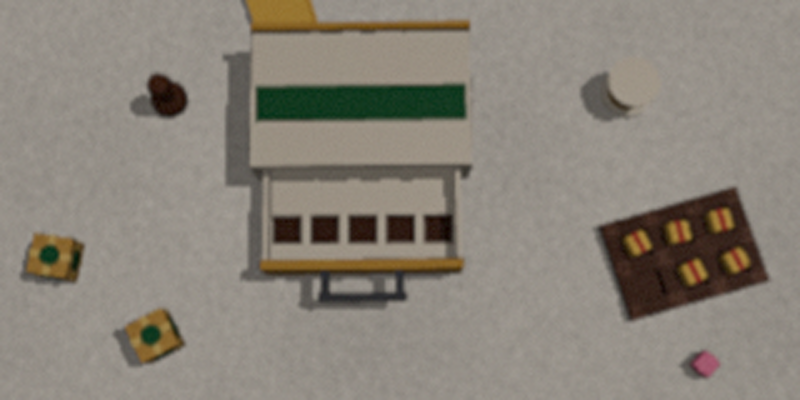

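View pics/c2.png

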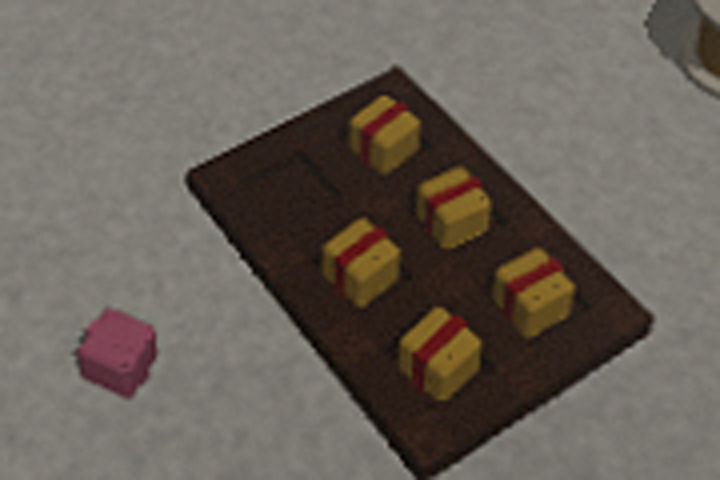

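The enlarged crops confirm the targets. Five gold, red-banded blocks are in the pockets, with the empty pocket at the lower left, and the pink cube at c2 (117,352) is outside the tray and not part of the job. Two cartons carry green seals. Next come precise two-view poses.

```bash
cat > meas.py <<'E'
from h import *
def quad(mask,n,z):
    c=max(cv2.findContours(mask.astype(np.uint8),0,1)[0],key=cv2.contourArea)[:,0].astype(float)
    w=plane(n,c,z)[:,:2];r=cv2.minAreaRect((w*1000).astype(np.float32));return np.round(r[0],1),np.round(r[1],1),round(r[2],2)
def chocblobs(n,p,region):
    h,s,v=hsv(p);m=((h<32)|(h>172))&(s>110)&(v>80)
    return [b for b in blobs(m,30) if region[int(b[0][1]),int(b[0][0])]]
if __name__=="__main__":
    P={n:np.load(n+"0.npz")['p'] for n in("top","side")}
    o=[ray(n,[[320,200]])[0].round(3) for n in P];print("cams",o)
    cb={}
    for n in P:
        M=masks(P[n])
        t=max(blobs(M['brown'],1000),key=lambda b:b[1])
        k=cv2.convexHull(np.argwhere(t[2])[:,::-1].astype(np.int32))
        reg=np.zeros((400,640),np.uint8);cv2.fillConvexPoly(reg,k,1)
        w=plane(n,k[:,0].astype(float),.011)[:,:2]
        print(n,"tray",cv2.minAreaRect((w*1000).astype(np.float32)))
        g=max(blobs(M['green'],300),key=lambda b:b[1]);print(n,"strip",quad(g[2],n,.075))
        cb[n]=chocblobs(n,P[n],reg)
        print(n,[(b[0].round(1).tolist(),int(b[1])) for b in cb[n]])
    for a in cb['top']:
        best=min(((*tri(a[0],b[0]),b) for b in cb['side']),key=lambda q:q[1])
        print("choc",best[0].round(4),"gap",round(best[1],4),quad(a[2],"top",.024))
    # well pts
    W={n:sorted([b[0] for b in blobs(masks(P[n])['brown'],30,200) if (lambda w:.53<w[0]<.56 and -.06<w[1]<.15)(plane(n,[b[0]],.012)[0])],key=lambda c:-plane(n,[c],.012)[0][1]) for n in P}
    for a,b in zip(W['top'],W['side']): x,g=tri(a,b);print("well",x.round(4),round(g,4))
    gb=[max([b for b in blobs(masks(P[n])['green'],300)],key=lambda b:b[1])[0] for n in("top","side")]
    print("strip centroid",tri(*gb))
    for i,(a,b) in enumerate([((189.9,222.4),None),((230.9,253.8),None)]):
        m=np.zeros((400,640),np.uint8);hh,s,v=hsv(P['top']);mm=((hh>=12)&(hh<=95)&(s>90)&(v>20))
        bb=[q for q in blobs(mm,50) if np.hypot(*(q[0]-a))<8][0]
        sm=[];hs,ss,vs=hsv(P['side']);ms=((hs>=12)&(hs<=95)&(ss>90)&(vs>20))
        best=min(((*tri(bb[0],q[0]),q[0]) for q in blobs(ms,60)),key=lambda q:q[1])
        print("carton",best[0].round(4),round(best[1],4),best[2].round(1),quad(bb[2],"top",.046))
E
python3 meas.py
```

```text
cams [array([0.351, 0.015, 1.159]), array([ 0.33 , -0.704,  0.527])]
top tray ((511.27044677734375, -325.20770263671875), (111.04051971435547, 163.99310302734375), 15.35525894165039)
top strip (array([678.9,  44.8]), array([232. ,  32.3]), 89.13)
top [([458.0, 207.4], 82), ([441.3, 212.0], 78), ([425.1, 216.5], 79), ([464.3, 223.5], 79), ([447.2, 228.3], 85)]
side tray ((510.12091064453125, -330.80047607421875), (119.55622863769531, 169.53968811035156), 15.261275291442871)
side strip (array([678.4,  46.4]), array([233.6,  39.7]), 89.85)
side [([356.9, 311.9], 182), ([374.1, 330.8], 222), ([350.9, 344.1], 234), ([394.2, 351.6], 249), ([370.8, 366.8], 255)]
choc [ 0.5493 -0.3695  0.0168] gap 0.0005 (array([ 548. , -367.2]), array([25.8, 25.8]), 13.37)
choc [ 0.5364 -0.3207  0.0162] gap 0.0002 (array([ 535.1, -318.8]), array([25.6, 23.3]), 89.26)
choc [ 0.5239 -0.2731  0.0172] gap 0.0008 (array([ 522.6, -271.1]), array([25.7, 24.7]), 23.4)
choc [ 0.4895 -0.3512  0.1095] gap 0.0005 (array([ 501.3, -381.1]), array([25., 26.]), 25.48)
choc [ 0.489  -0.3341  0.0169] gap 0.0005 (array([ 487.6, -332. ]), array([25. , 26.5]), 25.49)
well [0.5431 0.1337 0.0162] 0.0015
well [0.5434 0.0896 0.0161] 0.0005
well [0.5433 0.0456 0.0159] 0.0002
well [0.5431 0.0021 0.0153] 0.001
strip centroid (array([0.68288019, 0.04403376, 0.06646458]), np.float64(0.003270238540587001))
carton [0.5135 0.4015 0.0236] 0.0011 [275.1 160.2] (array([511.2, 394.1]), array([59. , 46.8]), 81.14)
carton [0.4225 0.2846 0.0225] 0.0001 [252.7 180.5] (array([420.8, 278.7]), array([48. , 50.1]), 26.24)
```

```bash
cat > go.py <<'E'
# usage: go.py x,y,z,yaw_deg [..more waypoints]   yaw = heading of tool y; prints row per waypoint from the present pose
import sys,numpy as np
from scipy.spatial.transform import Rotation as Ro
from rig import readout
s=readout.read_state();R=s['tcp_rot'];p=s['position']
print("t",round(s['time_s'],2),"p",p.round(4),"yaw",round(np.degrees(np.arctan2(R[1,1],R[0,1])),1),"F",s['force'].round(1),"open",round(s['opening'],3),"gf",round(s['grasp_force'],1))
for a in sys.argv[1:]:
    x,y,z,w=map(float,a.split(','));c,q=np.cos(np.radians(w)),np.sin(np.radians(w))
    T=np.array([[-q if 0 else q,c,0],[-c,q,0],[0,0,-1.]])
    if np.linalg.det(T)<0:T[:,0]*=-1
    d=R.T@(np.array([x,y,z])-p)/.25;r=Ro.from_matrix(R.T@T).as_rotvec()/(np.pi/2)
    n=max(np.linalg.norm(d)*5,np.linalg.norm(r)*90/8.59)
    print(a,np.r_[d,r].round(3).tolist(),"rows>=",round(n,1))
E
python3 go.py .38,.38,.22,30 .46,.10,.2,15
```

```text
t 0.1 p [0.2308 0.5801 0.2217] yaw 68.3 F [-0.2  0.3  0.2] open 0.997 gf 0.0
.38,.38,.22,30 [-0.851, -0.523, 0.007, -0.001, 0.0, 0.426] rows>= 5.0
.46,.10,.2,15 [-1.562, -1.445, 0.089, -0.001, 0.0, 0.592] rows>= 10.6
```

>>> send_rows --pt "-1 -0.85 0 0 0 0.592" --pt "-1 -0.85 0 0 0 0.592" --pt "-1 -0.85 0 0 0 0.592" --pt "-1 -0.85 0 0 0 0.592" --pt "-1 -0.85 0 0 0 0.592" --pt "-1 -0.85 0 0 0 0.592" --pt "-1 -0.85 0 0 0 0.592" --pt "-1 -0.85 0 0 0 0.592" --grip 0.4

```text
time_s: 0.9
position: [0.3863, 0.288, 0.2224]
tcp_rot: [[-0.254, 0.967, -0.0], [0.967, 0.254, -0.001], [-0.001, -0.0, -1.0]]
force: [0.1, 0.4, -0.4]
opening: 0.421
grasp_force: 0.0
```

```bash
python3 go.py .45,.06,.15,15 .489,-.334,.1,15
```

```text
t 0.9 p [0.3863 0.288  0.2224] yaw 14.7 F [ 0.1  0.4 -0.4] open 0.421 gf 0.0
.45,.06,.15,15 [-0.946, 0.015, 0.29, -0.0, 0.001, -0.003] rows>= 5.0
.489,-.334,.1,15 [-2.51, -0.234, 0.492, -0.0, 0.001, -0.003] rows>= 12.8
```

>>> send_rows --pt "-1 0 0.2 0 0 0" --pt "-1 0 0.2 0 0 0" --pt "-1 0 0.2 0 0 0" --pt "-1 0 0.2 0 0 0" --pt "-1 0 0.2 0 0 0"

```text
time_s: 1.4
position: [0.4485, 0.0533, 0.1731]
tcp_rot: [[-0.261, 0.965, 0.0], [0.965, 0.261, 0.001], [0.0, 0.0, -1.0]]
force: [0.3, 0.2, 0.2]
opening: 0.401
grasp_force: 0.0
```

>>> send_rows --pt "-1 -0.1 0.2 0 0 0" --pt "-1 -0.1 0.2 0 0 0" --pt "-1 -0.1 0.2 0 0 0" --pt "-1 -0.1 0.2 0 0 0" --pt "-1 -0.1 0.2 0 0 0"

```text
time_s: 1.9
position: [0.4884, -0.1889, 0.1241]
tcp_rot: [[-0.26, 0.966, -0.0], [0.966, 0.26, 0.001], [0.001, 0.0, -1.0]]
force: [1.2, 0.5, 0.4]
opening: 0.399
grasp_force: 0.0
```

```bash
python3 go.py .4885,-.334,.05,15 .4885,-.334,.014,15
```

```text
t 1.9 p [ 0.4884 -0.1889  0.1241] yaw 15.1 F [1.2 0.5 0.4] open 0.399 gf 0.0
.4885,-.334,.05,15 [-0.561, -0.151, 0.296, 0.0, -0.0, 0.001] rows>= 3.3
.4885,-.334,.014,15 [-0.561, -0.151, 0.44, 0.0, -0.0, 0.001] rows>= 3.6
```

>>> send_rows --pt "-0.56 -0.15 0.296 0 0 0" --pt "-0.56 -0.15 0.296 0 0 0" --pt "-0.56 -0.15 0.296 0 0 0" --pt "-0.56 -0.15 0.296 0 0 0" --pt "-0.56 -0.15 0.296 0 0 0" --pt "-0.56 -0.15 0.296 0 0 0" --pt "-0.56 -0.15 0.296 0 0 0"

```text
time_s: 2.6
position: [0.4883, -0.3306, 0.0514]
tcp_rot: [[-0.261, 0.965, -0.0], [0.965, 0.261, 0.001], [0.001, -0.0, -1.0]]
force: [-0.1, 0.8, -0.2]
opening: 0.4
grasp_force: 0.0
```

```bash
python3 go.py .4885,-.334,.014,15;  python3 - <<'E'
from h import *
p,d=cap("side");cv2.imwrite("pics/c3.png",cv2.resize(p[260:400,280:460,::-1],None,fx=4,fy=4,interpolation=2))
E
```

```text
t 2.6 p [ 0.4883 -0.3306  0.0514] yaw 15.1 F [-0.1  0.8 -0.2] open 0.4 gf 0.0
.4885,-.334,.014,15 [-0.013, -0.003, 0.15, -0.0, -0.001, 0.002] rows>= 0.8
```

View pics/c3.png

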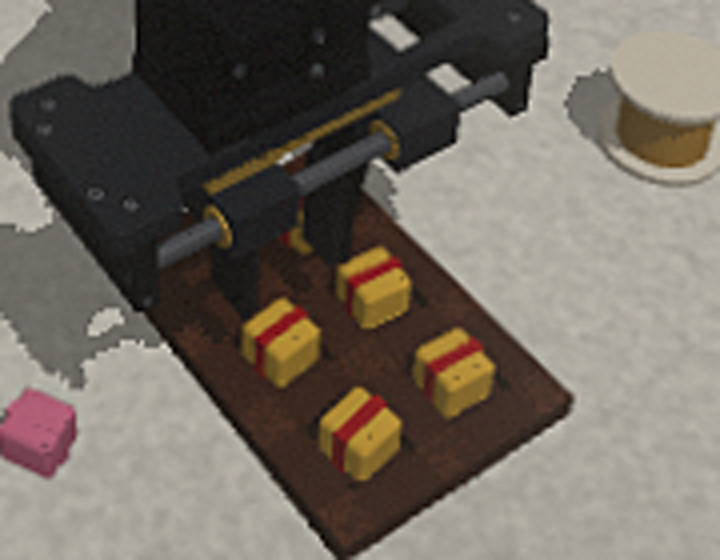

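The open fingers, tips at crop (235,305) and (340,255), straddle the front-middle chocolate and clear its neighbours. I'll descend.

>>> send_rows --pt "-0.013 -0.003 0.08 0 0 0" --pt "-0.013 -0.003 0.15 0 0 0" --pt "-0.013 -0.003 0.15 0 0 0" --pt "-0.013 -0.003 0.15 0 0 0"

```text
time_s: 3.05
position: [0.4884, -0.3352, 0.0139]
tcp_rot: [[-0.26, 0.966, -0.0], [0.966, 0.26, 0.0], [0.0, -0.0, -1.0]]
force: [-0.1, 0.2, 0.1]
opening: 0.404
grasp_force: 0.0
```

>>> send_rows --pt "0 0 0 0 0 0" --pt "0 0 0 0 0 0" --pt "0 0 0 0 0 0" --pt "0 0 0 0 0 0" --pt "0 0 -0.1 0 0 0" --pt "0 0 -0.35 0 0 0" --pt "0 0 -0.35 0 0 0" --grip 0.1

```text
time_s: 3.75
position: [0.4901, -0.3383, 0.1049]
tcp_rot: [[-0.259, 0.966, 0.005], [0.966, 0.259, -0.006], [-0.007, 0.004, -1.0]]
force: [-0.2, -0.8, -0.1]
opening: 0.275
grasp_force: 29.8
```

```bash
python3 go.py .543,.0456,.1,0 .543,.1337,.1,0
```

```text
t 3.75 p [ 0.4901 -0.3383  0.1049] yaw 15.0 F [-0.2 -0.8 -0.1] open 0.275 gf 29.8
.543,.0456,.1,0 [1.429, 0.602, 0.012, 0.003, 0.004, 0.167] rows>= 7.8
.543,.1337,.1,0 [1.769, 0.693, 0.01, 0.003, 0.004, 0.167] rows>= 9.5
```

>>> send_rows --pt "0.9 0.4 0 0 0 0.167" --pt "0.9 0.4 0 0 0 0.167" --pt "0.9 0.4 0 0 0 0.167" --pt "0.9 0.4 0 0 0 0.167" --pt "0.9 0.4 0 0 0 0.167"

```text
time_s: 4.25
position: [0.526, -0.091, 0.1004]
tcp_rot: [[0.001, 1.0, -0.001], [1.0, -0.001, 0.0], [0.0, -0.001, -1.0]]
force: [0.1, -0.1, -0.5]
opening: 0.273
grasp_force: 29.8
```

```bash
python3 go.py .543,.1337,.1,0 .543,.1337,.06,0
```

```text
t 4.25 p [ 0.526  -0.091   0.1004] yaw -0.0 F [ 0.1 -0.1 -0.5] open 0.273 gf 29.8
.543,.1337,.1,0 [0.899, 0.067, 0.002, -0.0, -0.0, -0.0] rows>= 4.5
.543,.1337,.06,0 [0.899, 0.068, 0.162, -0.0, -0.0, -0.0] rows>= 4.6
```

>>> send_rows --pt "0.89 0.067 0 0 0 0" --pt "0.89 0.067 0 0 0 0" --pt "0.89 0.067 0 0 0 0" --pt "0.89 0.067 0 0 0 0" --pt "0.89 0.067 0 0 0 0" --pt "0.89 0.067 0.16 0 0 0" --pt "0.89 0.067 0.16 0 0 0" --pt "0.89 0.067 0.16 0 0 0" --pt "0.89 0.067 0.16 0 0 0"

```text
time_s: 5.15
position: [0.5439, 0.1288, 0.0617]
tcp_rot: [[0.001, 1.0, 0.001], [1.0, -0.001, -0.0], [-0.0, 0.001, -1.0]]
force: [0.7, 0.1, -0.0]
opening: 0.279
grasp_force: 29.8
```

```bash
python3 go.py .543,.1337,.0235,0
```

```text
t 5.15 p [0.5439 0.1288 0.0617] yaw -0.1 F [ 0.7  0.1 -0. ] open 0.279 gf 29.8
.543,.1337,.0235,0 [0.019, -0.004, 0.153, 0.001, 0.0, -0.001] rows>= 0.8
```

>>> send_rows --pt "0.016 -0.003 0.08 0 0 0" --pt "0.016 -0.003 0.15 0 0 0" --pt "0.016 -0.003 0.153 0 0 0" --pt "0.016 -0.003 0.153 0 0 0"

```text
time_s: 5.55
position: [0.5432, 0.1329, 0.0236]
tcp_rot: [[0.001, 1.0, 0.001], [1.0, -0.001, -0.0], [-0.0, 0.001, -1.0]]
force: [-0.0, -0.1, 0.5]
opening: 0.269
grasp_force: 29.8
```

>>> send_rows --pt "0 0 0 0 0 0" --pt "0 0 0 0 0 0" --pt "0 0 -0.1 0 0 0" --pt "0 0 -0.32 0 0 0" --pt "0 0 -0.32 0 0 0" --pt "-0.97 0 -0.32 0 0 -0.167" --pt "-0.97 0 -0.32 0 0 -0.167" --pt "-0.97 0 -0.32 0 0 -0.167" --pt "-0.97 0 -0.32 0 0 -0.167" --pt "-0.97 0 -0.32 0 0 -0.167" --grip 0.4

```text
time_s: 6.55
position: [0.5422, -0.1111, 0.1028]
tcp_rot: [[-0.259, 0.966, 0.001], [0.966, 0.259, -0.0], [-0.001, 0.001, -1.0]]
force: [0.3, 0.6, -0.1]
opening: 0.399
grasp_force: 0.0
```

```bash
python3 go.py .501,-.3815,.05,15 ;python3 - <<'E'
from h import *
p,d=cap("top");cv2.imwrite("pics/c4.png",cv2.resize(p[120:280,240:490,::-1],None,fx=3,fy=3,interpolation=2))
print(tri((464.3,223.5),(370.8,366.8)))
E
```

```text
t 6.55 p [ 0.5422 -0.1111  0.1028] yaw 15.0 F [ 0.3  0.6 -0.1] open 0.399 gf 0.0
.501,-.3815,.05,15 [-1.002, -0.439, 0.211, 0.0, 0.0, 0.0] rows>= 5.6
(array([ 0.5022903 , -0.38368474,  0.01751452]), np.float64(0.0009166203131289196))
```

View pics/c4.png

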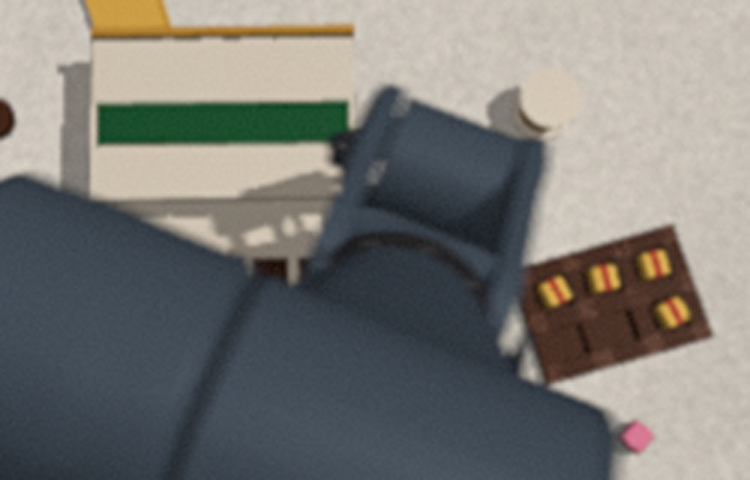

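The middle-front pocket at crop (632,322) is now empty and four chocolates remain. The arm hides the drawer, so I'll check that from a clear view later. Next is the chocolate at crop (673,312).

>>> send_rows --pt "-1 -0.44 0.2 0 0 0" --pt "-1 -0.44 0.2 0 0 0" --pt "-1 -0.44 0.2 0 0 0" --pt "-1 -0.44 0.2 0 0 0" --pt "-1 -0.44 0.2 0 0 0" --pt "-1 -0.44 0.2 0 0 0" --pt "-1 -0.44 0.2 0 0 0" --pt "-1 -0.44 0.2 0 0 0"

```text
time_s: 7.4
position: [0.5003, -0.3788, 0.0522]
tcp_rot: [[-0.258, 0.966, -0.001], [0.966, 0.258, 0.001], [0.001, -0.0, -1.0]]
force: [0.2, 0.4, -0.2]
opening: 0.404
grasp_force: 0.0
```

```bash
python3 go.py .5018,-.3825,.014,15
```

```text
t 7.4 p [ 0.5003 -0.3788  0.0522] yaw 14.9 F [ 0.2  0.4 -0.2] open 0.404 gf 0.0
.5018,-.3825,.014,15 [-0.016, 0.002, 0.153, -0.0, -0.001, -0.001] rows>= 0.8
```

>>> send_rows --pt "-0.016 0.002 0.08 0 0 0" --pt "-0.016 0.002 0.153 0 0 0" --pt "-0.016 0.002 0.153 0 0 0" --pt "-0.016 0.002 0.153 0 0 0"

```text
time_s: 7.8
position: [0.5027, -0.3809, 0.0145]
tcp_rot: [[-0.261, 0.965, -0.001], [0.965, 0.261, 0.001], [0.001, -0.001, -1.0]]
force: [0.0, -0.8, 0.8]
opening: 0.397
grasp_force: 0.0
```

>>> send_rows --pt "0 0 0 0 0 0" --pt "0 0 0 0 0 0" --pt "0 0 0 0 0 0" --pt "0 0 0 0 0 0" --pt "0 0 -0.1 0 0 0" --pt "0 0 -0.35 0 0 0" --pt "0 0 -0.35 0 0 0" --pt "0.9 0.4 -0.35 0 0 0.167" --pt "0.9 0.4 -0.35 0 0 0.167" --pt "0.9 0.4 -0.35 0 0 0.167" --pt "0.9 0.4 -0.35 0 0 0.167" --pt "0.9 0.4 -0.35 0 0 0.167" --grip 0.1

```text
time_s: 9.0
position: [0.5404, -0.1374, 0.1015]
tcp_rot: [[0.001, 1.0, -0.0], [1.0, -0.001, 0.0], [0.0, -0.0, -1.0]]
force: [0.0, -0.7, -1.1]
opening: 0.296
grasp_force: 2.9
```

```bash
python3 go.py .543,.0896,.1,0 .543,.0896,.06,0
```

```text
t 9.0 p [ 0.5404 -0.1374  0.1015] yaw -0.0 F [ 0.  -0.7 -1.1] open 0.296 gf 2.9
.543,.0896,.1,0 [0.908, 0.01, 0.006, -0.0, -0.0, -0.0] rows>= 4.5
.543,.0896,.06,0 [0.908, 0.01, 0.166, -0.0, -0.0, -0.0] rows>= 4.6
```

Grip force reads 2.9 N, so this is the slackening. I'll hold for a moment and look.

>>> send_rows --pt "0 0 0 0 0 0" --pt "0 0 0 0 0 0" --pt "0 0 0 0 0 0" --pt "0 0 0 0 0 0" --pt "0 0 0 0 0 0"

```text
time_s: 9.5
position: [0.5407, -0.141, 0.1017]
tcp_rot: [[0.003, 1.0, 0.0], [1.0, -0.003, -0.0], [-0.0, 0.0, -1.0]]
force: [-0.8, 0.3, -0.9]
opening: 0.275
grasp_force: 29.2
```

Run:
```python
from h import *
p,d=cap("side");cv2.imwrite("pics/c5.png",cv2.resize(p[140:400,260:460,::-1],None,fx=2.3,fy=2.3,interpolation=2))
q,d=cap("top")
h,s,v=hsv(p);m=((h<32)|(h>172))&(s>110)&(v>80)
print([(b[0].round(1),b[1]) for b in blobs(m,30,400)])
```

```text
[(array([161.5,  68.4]), np.int32(32)), (array([315.9, 123.5]), np.int32(327)), (array([275.2, 160.4]), np.int32(183)), (array([407.1, 183.2]), np.int32(334)), (array([ 87.5, 168.1]), np.int32(112)), (array([254.4, 179.9]), np.int32(222)), (array([ 76.4, 179.2]), np.int32(47)), (array([340.5, 193.2]), np.int32(96)), (array([342.3, 231.4]), np.int32(153)), (array([449.2, 296.9]), np.int32(114)), (array([356.4, 312.6]), np.int32(218)), (array([374.1, 330.8]), np.int32(234)), (array([394.2, 351.8]), np.int32(265))]
```

View pics/c5.png

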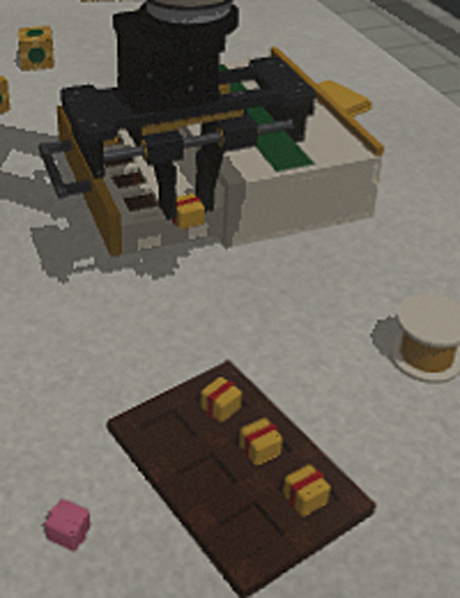

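The chocolate is still between the fingertips at crop (188,210), or full-frame (342,231). I'll measure how far it slid.

Run:
```python
from h import *
o,d=ray("side",[[342.3,231.4]]);d=d[0]
t=(.5407-o[0])/d[0]; print(o+d*t)
for yy in(-.141,-.135,-.145):
    print(yy,(o+d*((yy-o[1])/d[1])).round(4))
print(proj("side",[[.5407,-.141,.1017],[.5407,-.141,.0917],[.5407,-.141,.1117]]))
```

```text
[ 0.5407     -0.14962362  0.10584895]
-0.141 [ 0.544  -0.141   0.0993]
-0.135 [ 0.5463 -0.135   0.0947]
-0.145 [ 0.5425 -0.145   0.1023]
[[340.74457801 230.70779816]
 [340.68345735 234.8612635 ]
 [340.80609368 226.49502884]]
```

It slid by about 2 mm at most, so I'll carry on.

>>> send_rows --pt "0.92 0.01 0 0 0 0" --pt "0.92 0.01 0 0 0 0" --pt "0.92 0.01 0 0 0 0" --pt "0.92 0.01 0 0 0 0" --pt "0.92 0.01 0 0 0 0" --pt "0.92 0.01 0.16 0 0 0" --pt "0.92 0.01 0.16 0 0 0" --pt "0.92 0.01 0.16 0 0 0" --pt "0.92 0.01 0.16 0 0 0" --pt "0.92 0.01 0.16 0 0 0"

```text
time_s: 10.6
position: [0.5445, 0.0896, 0.0632]
tcp_rot: [[0.002, 1.0, 0.003], [1.0, -0.002, -0.0], [-0.0, 0.003, -1.0]]
force: [-0.3, 0.3, -0.5]
opening: 0.279
grasp_force: 29.2
```

```bash
python3 go.py .543,.0896,.026,0
```

```text
t 10.6 p [0.5445 0.0896 0.0632] yaw -0.1 F [-0.3  0.3 -0.5] open 0.279 gf 29.2
.543,.0896,.026,0 [0.0, -0.006, 0.149, 0.002, 0.0, -0.001] rows>= 0.7
```

>>> send_rows --pt "0 -0.005 0.08 0 0 0" --pt "0 -0.005 0.149 0 0 0" --pt "0 -0.005 0.149 0 0 0" --pt "0 -0.005 0.149 0 0 0"

```text
time_s: 11.0
position: [0.5425, 0.0901, 0.0253]
tcp_rot: [[0.001, 1.0, 0.001], [1.0, -0.001, -0.0], [-0.0, 0.001, -1.0]]
force: [-0.6, -0.3, 0.1]
opening: 0.278
grasp_force: 29.2
```

>>> send_rows --pt "0 0 0 0 0 0" --pt "0 0 0 0 0 0" --pt "0 0 -0.1 0 0 0" --pt "0 0 -0.32 0 0 0" --pt "0 0 -0.32 0 0 0" --pt "-0.9 0 -0.32 0 0 -0.167" --pt "-0.9 0 -0.32 0 0 -0.167" --pt "-0.9 0 -0.32 0 0 -0.167" --pt "-0.9 0 -0.32 0 0 -0.167" --pt "-0.9 0 -0.32 0 0 -0.167" --grip 0.45

```text
time_s: 12.0
position: [0.5423, -0.1382, 0.1049]
tcp_rot: [[-0.257, 0.966, 0.002], [0.966, 0.257, -0.002], [-0.002, 0.001, -1.0]]
force: [1.0, -0.1, 0.2]
opening: 0.448
grasp_force: 0.0
```

```bash
python3 go.py .549,-.3695,.05,15 .5236,-.2728,.05,15
```

```text
t 12.0 p [ 0.5423 -0.1382  0.1049] yaw 14.9 F [ 1.  -0.1  0.2] open 0.448 gf 0.0
.549,-.3695,.05,15 [-0.901, -0.212, 0.221, 0.001, 0.001, -0.001] rows>= 4.8
.5236,-.2728,.05,15 [-0.501, -0.211, 0.22, 0.001, 0.001, -0.001] rows>= 2.9
```

>>> send_rows --pt "-0.5 -0.21 0.2 0 0 0" --pt "-0.5 -0.21 0.2 0 0 0" --pt "-0.5 -0.21 0.2 0 0 0" --pt "-0.5 -0.21 0.2 0 0 0" --pt "-0.5 -0.21 0.2 0 0 0" --pt "-0.5 -0.21 0.2 0 0 0" --pt "-0.5 -0.21 0.2 0 0 0"

```text
time_s: 12.7
position: [0.5239, -0.2673, 0.055]
tcp_rot: [[-0.261, 0.965, 0.0], [0.965, 0.261, 0.0], [0.0, 0.0, -1.0]]
force: [-1.1, 0.1, 0.2]
opening: 0.449
grasp_force: 0.0
```

```bash
python3 go.py .5236,-.2728,.014,15
```

```text
t 12.7 p [ 0.5239 -0.2673  0.055 ] yaw 15.1 F [-1.1  0.1  0.2] open 0.449 gf 0.0
.5236,-.2728,.014,15 [-0.021, -0.007, 0.164, 0.0, -0.0, 0.001] rows>= 0.8
```

>>> send_rows --pt "-0.021 -0.006 0.08 0 0 0" --pt "-0.021 -0.006 0.164 0 0 0" --pt "-0.021 -0.006 0.164 0 0 0" --pt "-0.021 -0.006 0.164 0 0 0"

```text
time_s: 13.1
position: [0.5237, -0.273, 0.0139]
tcp_rot: [[-0.261, 0.965, -0.001], [0.965, 0.261, 0.001], [0.001, -0.001, -1.0]]
force: [0.6, -1.0, -1.0]
opening: 0.447
grasp_force: 0.0
```

>>> send_rows --pt "0 0 0 0 0 0" --pt "0 0 0 0 0 0" --pt "0 0 0 0 0 0" --pt "0 0 0 0 0 0" --pt "0 0 -0.1 0 0 0" --pt "0 0 -0.35 0 0 0" --pt "0 0 -0.35 0 0 0" --pt "0.9 0.3 -0.35 0 0 0.167" --pt "0.9 0.3 -0.35 0 0 0.167" --pt "0.9 0.3 -0.35 0 0 0.167" --pt "0.9 0.3 -0.35 0 0 0.167" --pt "0.9 0.3 -0.35 0 0 0.167" --grip 0.1

```text
time_s: 14.3
position: [0.5368, -0.0348, 0.1008]
tcp_rot: [[-0.001, 1.0, -0.001], [1.0, 0.001, 0.001], [0.001, -0.001, -1.0]]
force: [0.9, 0.4, -0.0]
opening: 0.274
grasp_force: 29.9
```

```bash
python3 go.py .543,.0456,.1,0 .543,.0456,.06,0
```

```text
t 14.3 p [ 0.5368 -0.0348  0.1008] yaw 0.0 F [ 0.9  0.4 -0. ] open 0.274 gf 29.9
.543,.0456,.1,0 [0.322, 0.025, 0.003, -0.001, -0.0, 0.0] rows>= 1.6
.543,.0456,.06,0 [0.321, 0.025, 0.163, -0.001, -0.0, 0.0] rows>= 1.8
```

>>> send_rows --pt "0.32 0.025 0 0 0 0" --pt "0.32 0.025 0 0 0 0" --pt "0.32 0.025 0 0 0 0" --pt "0.32 0.025 0.16 0 0 0" --pt "0.32 0.025 0.16 0 0 0" --pt "0.32 0.025 0.16 0 0 0" --pt "0.32 0.025 0.16 0 0 0"

```text
time_s: 15.0
position: [0.5447, 0.0416, 0.062]
tcp_rot: [[0.001, 1.0, 0.001], [1.0, -0.001, -0.0], [-0.0, 0.001, -1.0]]
force: [-0.2, -0.4, -0.7]
opening: 0.271
grasp_force: 29.9
```

```bash
python3 go.py .543,.0456,.0235,0
```

```text
t 15.0 p [0.5447 0.0416 0.062 ] yaw -0.1 F [-0.2 -0.4 -0.7] open 0.271 gf 29.9
.543,.0456,.0235,0 [0.016, -0.007, 0.154, 0.001, 0.0, -0.001] rows>= 0.8
```

>>> send_rows --pt "0.016 -0.006 0.08 0 0 0" --pt "0.016 -0.006 0.154 0 0 0" --pt "0.016 -0.006 0.154 0 0 0" --pt "0.016 -0.006 0.154 0 0 0"

```text
time_s: 15.4
position: [0.5432, 0.046, 0.0237]
tcp_rot: [[0.001, 1.0, 0.001], [1.0, -0.001, -0.0], [-0.0, 0.001, -1.0]]
force: [-0.7, 1.0, -0.1]
opening: 0.269
grasp_force: 30.0
```

>>> send_rows --pt "0 0 0 0 0 0" --pt "0 0 0 0 0 0" --pt "0 0 -0.1 0 0 0" --pt "0 0 -0.32 0 0 0" --pt "0 0 -0.32 0 0 0" --pt "-0.95 0 -0.32 0 0 -0.167" --pt "-0.95 0 -0.32 0 0 -0.167" --pt "-0.95 0 -0.32 0 0 -0.167" --pt "-0.95 0 -0.32 0 0 -0.167" --pt "-0.95 0 -0.32 0 0 -0.167" --grip 0.45

```text
time_s: 16.4
position: [0.5423, -0.1936, 0.1027]
tcp_rot: [[-0.258, 0.966, 0.001], [0.966, 0.258, -0.001], [-0.001, 0.001, -1.0]]
force: [1.0, 0.3, 0.0]
opening: 0.45
grasp_force: 0.0
```

```bash
python3 go.py .5361,-.3205,.05,15
```

```text
t 16.4 p [ 0.5423 -0.1936  0.1027] yaw 15.0 F [1.  0.3 0. ] open 0.45 gf 0.0
.5361,-.3205,.05,15 [-0.484, -0.155, 0.211, 0.0, 0.001, -0.0] rows>= 2.8
```

>>> send_rows --pt "-0.485 -0.155 0.2 0 0 0" --pt "-0.485 -0.155 0.2 0 0 0" --pt "-0.485 -0.155 0.2 0 0 0" --pt "-0.485 -0.155 0.2 0 0 0" --pt "-0.485 -0.155 0.2 0 0 0" --pt "-0.485 -0.155 0.2 0 0 0" --pt "-0.485 -0.155 0.2 0 0 0"

```text
time_s: 17.1
position: [0.5367, -0.3166, 0.0531]
tcp_rot: [[-0.261, 0.965, 0.0], [0.965, 0.261, 0.0], [0.0, 0.0, -1.0]]
force: [0.1, -0.8, -0.4]
opening: 0.453
grasp_force: 0.0
```

```bash
python3 go.py .5361,-.3205,.014,15
```

```text
t 17.1 p [ 0.5367 -0.3166  0.0531] yaw 15.1 F [ 0.1 -0.8 -0.4] open 0.453 gf 0.0
.5361,-.3205,.014,15 [-0.015, -0.006, 0.156, 0.0, -0.0, 0.001] rows>= 0.8
```

>>> send_rows --pt "-0.015 -0.005 0.08 0 0 0" --pt "-0.015 -0.005 0.156 0 0 0" --pt "-0.015 -0.005 0.156 0 0 0" --pt "-0.015 -0.005 0.156 0 0 0"

```text
time_s: 17.5
position: [0.5364, -0.321, 0.014]
tcp_rot: [[-0.26, 0.965, -0.0], [0.965, 0.26, 0.0], [0.001, -0.0, -1.0]]
force: [-0.7, -0.5, 0.5]
opening: 0.45
grasp_force: 0.0
```

>>> send_rows --pt "0 0 0 0 0 0" --pt "0 0 0 0 0 0" --pt "0 0 0 0 0 0" --pt "0 0 0 0 0 0" --pt "0 0 -0.1 0 0 0" --pt "0 0 -0.35 0 0 0" --pt "0 0 -0.35 0 0 0" --pt "0.95 0.3 -0.35 0 0 0.167" --pt "0.95 0.3 -0.35 0 0 0.167" --pt "0.95 0.3 -0.35 0 0 0.167" --pt "0.95 0.3 -0.35 0 0 0.167" --pt "0.95 0.3 -0.35 0 0 0.167" --grip 0.1

```text
time_s: 18.7
position: [0.5467, -0.0714, 0.1008]
tcp_rot: [[0.001, 1.0, -0.0], [1.0, -0.001, 0.0], [0.0, -0.0, -1.0]]
force: [-0.1, -0.1, 0.7]
opening: 0.27
grasp_force: 29.8
```

```bash
python3 go.py .543,.002,.1,0 .543,.002,.06,0
```

```text
t 18.7 p [ 0.5467 -0.0714  0.1008] yaw -0.1 F [-0.1 -0.1  0.7] open 0.27 gf 29.8
.543,.002,.1,0 [0.294, -0.015, 0.003, -0.0, -0.0, -0.001] rows>= 1.5
.543,.002,.06,0 [0.294, -0.015, 0.163, -0.0, -0.0, -0.001] rows>= 1.7
```

>>> send_rows --pt "0.3 -0.015 0 0 0 0" --pt "0.3 -0.015 0 0 0 0" --pt "0.3 -0.015 0 0 0 0" --pt "0.3 -0.015 0.16 0 0 0" --pt "0.3 -0.015 0.16 0 0 0" --pt "0.3 -0.015 0.16 0 0 0" --pt "0.3 -0.015 0.16 0 0 0"

```text
time_s: 19.4
position: [0.5441, 0.0007, 0.062]
tcp_rot: [[0.002, 1.0, 0.002], [1.0, -0.002, -0.0], [-0.0, 0.002, -1.0]]
force: [0.8, -0.5, 0.2]
opening: 0.268
grasp_force: 29.8
```

```bash
python3 go.py .543,.002,.0235,0
```

```text
t 19.4 p [0.5441 0.0007 0.062 ] yaw -0.1 F [ 0.8 -0.5  0.2] open 0.268 gf 29.8
.543,.002,.0235,0 [0.005, -0.005, 0.154, 0.001, 0.0, -0.001] rows>= 0.8
```

>>> send_rows --pt "0.005 -0.004 0.08 0 0 0" --pt "0.005 -0.004 0.154 0 0 0" --pt "0.005 -0.004 0.154 0 0 0" --pt "0.005 -0.004 0.154 0 0 0"

```text
time_s: 19.8
position: [0.543, 0.0024, 0.0236]
tcp_rot: [[0.001, 1.0, 0.001], [1.0, -0.001, -0.0], [-0.0, 0.001, -1.0]]
force: [-0.3, 0.2, -0.2]
opening: 0.269
grasp_force: 30.0
```

>>> send_rows --pt "0 0 0 0 0 0" --pt "0 0 0 0 0 0" --pt "0 0 -0.1 0 0 0" --pt "0 0 -0.32 0 0 0" --pt "0 0 -0.32 0 0 0" --pt "-1 0 -0.32 0 0 -0.167" --pt "-1 0 -0.32 0 0 -0.167" --pt "-1 0 -0.32 0 0 -0.167" --pt "-1 0 -0.32 0 0 -0.167" --pt "-1 0 -0.32 0 0 -0.167" --grip 0.45

```text
time_s: 20.8
position: [0.542, -0.2444, 0.1027]
tcp_rot: [[-0.259, 0.966, 0.0], [0.966, 0.259, -0.0], [-0.0, 0.0, -1.0]]
force: [0.5, -0.5, -0.8]
opening: 0.452
grasp_force: 0.0
```

```bash
python3 go.py .549,-.369,.05,15
```

```text
t 20.8 p [ 0.542  -0.2444  0.1027] yaw 15.0 F [ 0.5 -0.5 -0.8] open 0.452 gf 0.0
.549,-.369,.05,15 [-0.489, -0.102, 0.211, 0.0, 0.0, 0.0] rows>= 2.7
```

>>> send_rows --pt "-0.49 -0.1 0.2 0 0 0" --pt "-0.49 -0.1 0.2 0 0 0" --pt "-0.49 -0.1 0.2 0 0 0" --pt "-0.49 -0.1 0.2 0 0 0" --pt "-0.49 -0.1 0.2 0 0 0" --pt "-0.49 -0.1 0.2 0 0 0" --pt "-0.49 -0.1 0.2 0 0 0"

```text
time_s: 21.5
position: [0.5501, -0.3658, 0.0531]
tcp_rot: [[-0.261, 0.965, -0.0], [0.965, 0.261, 0.0], [0.0, 0.0, -1.0]]
force: [-0.5, 0.6, 0.9]
opening: 0.454
grasp_force: 0.0
```

```bash
python3 go.py .549,-.369,.014,15
```

```text
t 21.5 p [ 0.5501 -0.3658  0.0531] yaw 15.1 F [-0.5  0.6  0.9] open 0.454 gf 0.0
.549,-.369,.014,15 [-0.011, -0.008, 0.156, 0.0, -0.0, 0.001] rows>= 0.8
```

>>> send_rows --pt "-0.011 -0.006 0.08 0 0 0" --pt "-0.011 -0.006 0.156 0 0 0" --pt "-0.011 -0.006 0.156 0 0 0" --pt "-0.011 -0.006 0.156 0 0 0"

```text
time_s: 21.9
position: [0.5494, -0.3694, 0.014]
tcp_rot: [[-0.26, 0.966, -0.0], [0.966, 0.26, 0.0], [0.001, -0.0, -1.0]]
force: [-0.4, 0.1, -0.6]
opening: 0.453
grasp_force: 0.0
```

>>> send_rows --pt "0 0 0 0 0 0" --pt "0 0 0 0 0 0" --pt "0 0 0 0 0 0" --pt "0 0 0 0 0 0" --pt "0 0 -0.1 0 0 0" --pt "0 0 -0.35 0 0 0" --pt "0 0 -0.35 0 0 0" --pt "0.95 0.25 -0.35 0 0 0.167" --pt "0.95 0.25 -0.35 0 0 0.167" --pt "0.95 0.25 -0.35 0 0 0.167" --pt "0.95 0.25 -0.35 0 0 0.167" --pt "0.95 0.25 -0.35 0 0 0.167" --grip 0.1

```text
time_s: 23.1
position: [0.5473, -0.1227, 0.1009]
tcp_rot: [[0.0, 1.0, -0.0], [1.0, -0.0, 0.0], [0.0, -0.0, -1.0]]
force: [0.2, 0.4, 0.0]
opening: 0.268
grasp_force: 30.0
```

```bash
python3 go.py .543,-.0422,.1,0 .543,-.0422,.06,0
```

```text
t 23.1 p [ 0.5473 -0.1227  0.1009] yaw -0.0 F [0.2 0.4 0. ] open 0.268 gf 30.0
.543,-.0422,.1,0 [0.322, -0.017, 0.004, -0.0, -0.0, -0.0] rows>= 1.6
.543,-.0422,.06,0 [0.322, -0.017, 0.164, -0.0, -0.0, -0.0] rows>= 1.8
```

>>> send_rows --pt "0.32 -0.017 0 0 0 0" --pt "0.32 -0.017 0 0 0 0" --pt "0.32 -0.017 0 0 0 0" --pt "0.32 -0.017 0.16 0 0 0" --pt "0.32 -0.017 0.16 0 0 0" --pt "0.32 -0.017 0.16 0 0 0" --pt "0.32 -0.017 0.16 0 0 0"

```text
time_s: 23.8
position: [0.5446, -0.0459, 0.062]
tcp_rot: [[0.001, 1.0, 0.002], [1.0, -0.001, -0.001], [-0.001, 0.002, -1.0]]
force: [-0.0, -0.1, -0.3]
opening: 0.274
grasp_force: 30.0
```

```bash
python3 go.py .543,-.0422,.0235,0
```

```text
t 23.8 p [ 0.5446 -0.0459  0.062 ] yaw -0.1 F [-0.  -0.1 -0.3] open 0.274 gf 30.0
.543,-.0422,.0235,0 [0.015, -0.007, 0.154, 0.001, 0.0, -0.001] rows>= 0.8
```

>>> send_rows --pt "0.014 -0.006 0.08 0 0 0" --pt "0.014 -0.006 0.154 0 0 0" --pt "0.014 -0.006 0.154 0 0 0" --pt "0.014 -0.006 0.154 0 0 0"

```text
time_s: 24.2
position: [0.5429, -0.0419, 0.0236]
tcp_rot: [[0.001, 1.0, 0.001], [1.0, -0.001, -0.0], [-0.0, 0.001, -1.0]]
force: [0.4, 1.1, -0.4]
opening: 0.274
grasp_force: 30.0
```

>>> send_rows --pt "0 0 0 0 0 0" --pt "0 0 0 0 0 0" --pt "0 0 -0.1 0 0 0" --pt "0 0 -0.5 0 0 0" --pt "0 0 -0.5 0 0 0" --pt "1 -0.5 -0.6 0 0 0" --pt "1 -0.5 -0.6 0 0 0" --pt "1 -0.5 -0.6 0 0 0" --pt "1 -0.5 -0.6 0 0 0" --pt "1 -0.5 -0.6 0 0 0" --pt "1 -0.5 -0.6 0 0 0" --grip 0.45

```text
time_s: 25.3
position: [0.415, 0.211, 0.1734]
tcp_rot: [[-0.002, 1.0, 0.0], [1.0, 0.002, 0.001], [0.001, 0.0, -1.0]]
force: [0.0, 0.0, -0.6]
opening: 0.449
grasp_force: 0.0
```

>>> send_rows --pt "0.7 0 0 0 0 0" --pt "0.7 0 0 0 0 0" --pt "0.7 0 0 0 0 0" --pt "0.7 0 0 0 0 0" --pt "0.7 0 0 0 0 0"

```text
time_s: 25.8
position: [0.4174, 0.3873, 0.1732]
tcp_rot: [[-0.004, 1.0, 0.003], [1.0, 0.004, 0.002], [0.002, 0.003, -1.0]]
force: [0.6, -0.3, -0.1]
opening: 0.45
grasp_force: 0.0
```

```bash
python3 - <<'E'
from h import *
p,_=cap("side");np.savez("side1.npz",p=p);q,_=cap("top");np.savez("top1.npz",p=q)
a=cv2.resize(p[170:260,250:450,::-1],None,fx=3.2,fy=3.2,interpolation=2);b=cv2.resize(q[150:240,250:450,::-1],None,fx=3.2,fy=3.2,interpolation=2)
cv2.imwrite("pics/c6.png",np.vstack([a,b]))
E
python3 go.py
```

```text
t 25.9 p [0.4167 0.3836 0.1726] yaw 0.1 F [ 0.5 -1.9 -0.9] open 0.452 gf 0.0
```

View pics/c6.png

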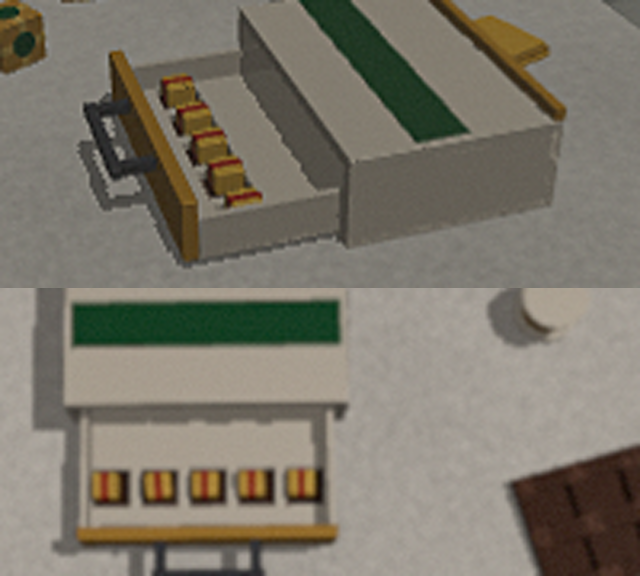

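All five chocolates sit level in wells (top half crop, and (107..303,487) in the lower half), and the drawer hasn't moved. Next I'll measure the handle and check the cartons again.

```bash
python3 - <<'E'
from h import *
p=np.load("top1.npz")['p'];h,s,v=hsv(p)
m=(v<75)
for b in blobs(m,20,1000):
    w=plane("top",[b[0]],.051)[0]
    if .42<w[0]<.52 and -.05<w[1]<.15:
        ys,xs=np.nonzero(b[2]);W=plane("top",np.c_[xs,ys].astype(float),.051);print(b[1],w.round(4),W.min(0).round(4),W.max(0).round(4))
P={n:np.load(n+"1.npz")['p'] for n in("top","side")}
h,s,v=hsv(P['side']);print([b[0].round(1) for b in blobs(((h>=12)&(h<=95)&(s>90)&(v>20)),60,400)][:8])
E
python3 go.py .41,.14,.173,0 .41,.0456,.036,0
```

```text
227 [0.4707 0.0444 0.051 ] [ 0.4534 -0.0594  0.051 ] [0.4882 0.1251 0.051 ]
[array([231.2,  89.9]), array([275.1, 160.3]), array([ 85.5, 168.5]), array([252.6, 180.5]), array([306.3, 199.2]), array([311.4, 207.8]), array([316. , 216.4]), array([321.3, 226.2])]
t 25.9 p [0.4167 0.3836 0.1726] yaw 0.1 F [ 0.5 -1.9 -0.9] open 0.452 gf 0.0
.41,.14,.173,0 [-0.974, -0.028, -0.001, -0.0, 0.0, 0.001] rows>= 4.9
.41,.0456,.036,0 [-1.352, -0.028, 0.547, -0.0, 0.0, 0.001] rows>= 7.3
```

>>> send_rows --pt "-0.974 -0.03 0 0 0 0" --pt "-0.974 -0.03 0 0 0 0" --pt "-0.974 -0.03 0 0 0 0" --pt "-0.974 -0.03 0 0 0 0" --pt "-0.974 -0.03 0 0 0 0" --pt "-0.974 -0.03 0 0 0 0" --grip 0

```text
time_s: 26.5
position: [0.4085, 0.1347, 0.1727]
tcp_rot: [[0.009, 1.0, -0.002], [1.0, -0.009, -0.002], [-0.002, -0.002, -1.0]]
force: [0.2, 0.8, 0.8]
opening: 0.03
grasp_force: 0.0
```

```bash
python3 go.py .41,.0456,.1,0 .41,.0456,.036,0
```

```text
t 26.5 p [0.4085 0.1347 0.1727] yaw -0.5 F [0.2 0.8 0.8] open 0.03 gf 0.0
.41,.0456,.1,0 [-0.356, 0.01, 0.291, -0.001, 0.001, -0.006] rows>= 2.3
.41,.0456,.036,0 [-0.356, 0.01, 0.547, -0.001, 0.001, -0.006] rows>= 3.3
```

>>> send_rows --pt "-0.36 0 0.29 0 0 0" --pt "-0.36 0 0.29 0 0 0" --pt "-0.36 0 0.54 0 0 0" --pt "-0.36 0 0.54 0 0 0" --pt "-0.36 0 0.54 0 0 0" --pt "-0.36 0 0.54 0 0 0"

```text
time_s: 27.1
position: [0.4094, 0.0501, 0.0377]
tcp_rot: [[0.001, 1.0, -0.001], [1.0, -0.001, 0.0], [0.0, -0.001, -1.0]]
force: [-0.0, -0.1, 0.1]
opening: 0.007
grasp_force: 0.0
```

>>> send_rows --pt "0 0.04 0 0 0 0" --pt "0 0.08 0 0 0 0" --pt "0 0.12 0 0 0 0" --pt "0 0.16 0 0 0 0" --pt "0 0.2 0 0 0 0" --pt "0 0.24 0 0 0 0" --pt "0 0.28 0 0 0 0" --pt "0 0.32 0 0 0 0" --pt "0 0.36 0 0 0 0" --pt "0 0.4 0 0 0 0" --pt "0 0.4 0 0 0 0"

```text
time_s: 28.2
position: [0.5132, 0.0498, 0.0376]
tcp_rot: [[0.0, 1.0, 0.005], [1.0, -0.0, -0.001], [-0.001, 0.005, -1.0]]
force: [0.5, 0.4, -0.2]
opening: 0.007
grasp_force: 0.0
```

```bash
python3 go.py
python3 - <<'E'
from h import *
p,_=cap("side")
for c,a,_ in blobs(masks(p)['gold'],80,500): print(c.round(1),a,plane("side",[c],.03)[0].round(4))
E
```

```text
t 28.2 p [0.5132 0.0498 0.0376] yaw -0.0 F [ 0.5  0.4 -0.2] open 0.007 gf 0.0
[318.8 119.2] 234 [0.7633 0.7301 0.03  ]
[271.3 159.5] 82 [0.5002 0.397  0.03  ]
[407.  182.8] 307 [0.8323 0.1125 0.03  ]
[ 86.3 168.1] 88 [-0.089   0.5432  0.03  ]
[333.1 221.2] 191 [ 0.5723 -0.0035  0.03  ]
```

>>> send_rows --pt "0 0.03 0 0 0 0" --pt "0 0.06 0 0 0 0" --pt "0 0.09 0 0 0 0" --pt "0 0.12 0 0 0 0" --pt "0 0.14 0 0 0 0" --pt "0 0.15 0 0 0 0" --pt "0 0.15 0 0 0 0"

```text
time_s: 28.95
position: [0.5484, 0.0501, 0.0375]
tcp_rot: [[0.0, 1.0, 0.002], [1.0, -0.0, -0.0], [-0.0, 0.002, -1.0]]
force: [-0.2, -0.6, 0.1]
opening: 0.004
grasp_force: 0.3
```

>>> send_rows --pt "0 0.01 0 0 0 0" --pt "0 0.02 0 0 0 0" --pt "0 0.02 0 0 0 0"

```text
time_s: 29.25
position: [0.5527, 0.0501, 0.0375]
tcp_rot: [[0.0, 1.0, 0.001], [1.0, -0.0, -0.0], [-0.0, 0.001, -1.0]]
force: [-1.1, -1.3, 0.0]
opening: 0.006
grasp_force: 0.8
```

>>> send_rows --pt "0 0.01 0 0 0 0" --pt "0 0.02 0 0 0 0" --pt "0 0.02 0 0 0 0"

```text
time_s: 29.55
position: [0.558, 0.0501, 0.0375]
tcp_rot: [[0.0, 1.0, 0.001], [1.0, -0.0, 0.0], [0.0, 0.001, -1.0]]
force: [-1.4, 0.0, -0.1]
opening: 0.006
grasp_force: 0.7
```

>>> send_rows --pt "0 0.008 0 0 0 0" --pt "0 0.008 0 0 0 0"

```text
time_s: 29.75
position: [0.5597, 0.0502, 0.0375]
tcp_rot: [[0.0, 1.0, 0.001], [1.0, -0.0, 0.0], [0.0, 0.001, -1.0]]
force: [-1.1, -1.2, 0.8]
opening: 0.003
grasp_force: 0.9
```

```bash
python3 go.py
python3 - <<'E'
from h import *
p,_=cap("side")
cv2.imwrite("pics/c7.png",cv2.resize(p[150:270,270:450,::-1],None,fx=4,fy=4,interpolation=2))
E
```

```text
t 29.75 p [0.5597 0.0502 0.0375] yaw -0.0 F [-1.1 -1.2  0.8] open 0.003 gf 0.9
```

View pics/c7.png

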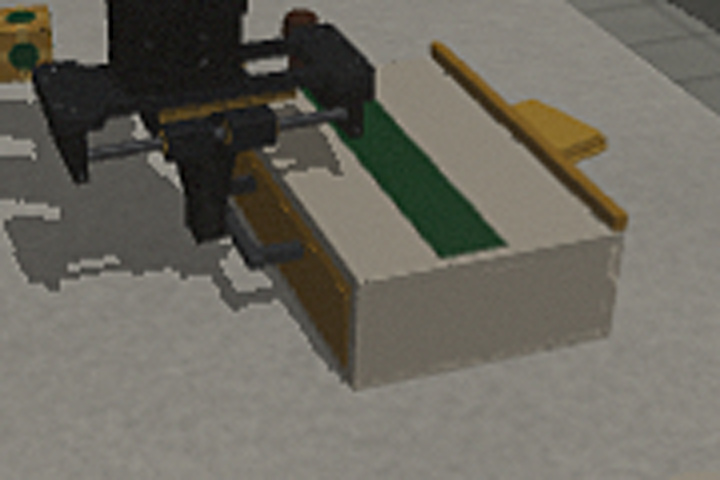

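The front is now inside the frame and nearly flush. I'll nudge it until the stop shows as a force rise.

>>> send_rows --pt "0 0.01 0 0 0 0" --pt "0 0.015 0 0 0 0" --pt "0 0.015 0 0 0 0"

```text
time_s: 30.1
position: [0.5615, 0.0503, 0.0374]
tcp_rot: [[0.0, 1.0, -0.003], [1.0, -0.0, 0.0], [0.0, -0.003, -1.0]]
force: [-4.7, -0.9, 1.7]
opening: 0.004
grasp_force: 2.4
```

>>> send_rows --pt "0 0.01 0 0 0 0" --pt "0 0.015 0 0 0 0" --pt "0 0.015 0 0 0 0"

```text
time_s: 30.4
position: [0.5615, 0.0504, 0.0371]
tcp_rot: [[-0.0, 1.0, -0.011], [1.0, 0.0, 0.0], [0.0, -0.011, -1.0]]
force: [-9.7, -1.1, 6.7]
opening: 0.007
grasp_force: 5.1
```

The drawer has stopped at its end: 9.7 N with no further motion. I'll back off and measure the cartons.

>>> send_rows --pt "0 -0.2 0 0 0 0" --pt "0 -0.35 0 0 0 0" --pt "0 -0.5 -0.3 0 0 0" --pt "0 -0.5 -0.55 0 0 0" --pt "0 -0.5 -0.55 0 0 0" --pt "0 -0.5 -0.55 0 0 0" --grip 0.7

```text
time_s: 31.0
position: [0.4463, 0.0499, 0.1804]
tcp_rot: [[0.0, 1.0, 0.015], [1.0, -0.0, -0.002], [-0.002, 0.015, -1.0]]
force: [1.3, -0.5, -0.3]
opening: 0.463
grasp_force: 0.0
```

```bash
cat > cart.py <<'E'
from h import *
P={n:cap(n)[0] for n in("top","side")}
h,s,v=hsv(P['side']);ms=((h>=12)&(h<=95)&(s>90)&(v>20));h,s,v=hsv(P['top']);mt=((h>=12)&(h<=95)&(s>90)&(v>20))
Sb=blobs(ms,60,400)
for b in blobs(mt,120,500):
    w=plane("top",[b[0]],.03)[0]
    if not(.3<w[0]<.8 and .02<w[1]<.5):continue
    q=min(((*tri(b[0],s[0]),s[0]) for s in Sb),key=lambda q:abs(q[0][2]-.023)+q[1])
    c=cv2.findContours(b[2].astype(np.uint8),0,1)[0][0][:,0].astype(float)
    r=cv2.minAreaRect((plane("top",c,.046)[:,:2]*1000).astype(np.float32))
    g=[k for k in blobs(masks(P['top'])['green'],12,60) if b[2][tuple(k[0].round().astype(int)[::-1])] or np.hypot(*(k[0]-b[0]))<6]
    print(b[0].round(1),b[1],"tri",q[0].round(4),round(q[1],4),"rect",np.round(r[0]),np.round(r[1]),round(r[2],1),"seal",[plane("top",[k[0]],.046)[0].round(4).tolist() for k in g])
E
python3 cart.py; python3 go.py
```

```text
[315.5 188.5] 276 tri [0.5375 0.0403 0.2427] 0.0437 rect [604.  45.] [226.   9.] 89.2 seal []
[191.3 222.5] 328 tri [0.5127 0.4021 0.0217] 0.0034 rect [511. 394.] [58. 47.] 81.1 seal [[0.514, 0.3994, 0.046]]
[231.2 254. ] 303 tri [0.4219 0.2835 0.0232] 0.0009 rect [421. 278.] [49. 50.] 28.2 seal [[0.4221, 0.282, 0.046]]
t 31.1 p [0.444  0.05   0.1766] yaw -0.0 F [ 0.6 -0.1 -0.4] open 0.559 gf 0.0
```

```bash
python3 go.py .422,.282,.09,27 .422,.282,.015,27
```

```text
t 31.1 p [0.444  0.05   0.1766] yaw -0.0 F [ 0.6 -0.1 -0.4] open 0.559 gf 0.0
.422,.282,.09,27 [0.928, -0.091, 0.345, 0.004, 0.001, -0.3] rows>= 5.0
.422,.282,.015,27 [0.928, -0.093, 0.645, 0.004, 0.001, -0.3] rows>= 5.7
```

>>> send_rows --pt "0.928 -0.09 0.345 0 0 -0.3" --pt "0.928 -0.09 0.345 0 0 -0.3" --pt "0.928 -0.09 0.345 0 0 -0.3" --pt "0.928 -0.09 0.345 0 0 -0.3" --pt "0.928 -0.09 0.345 0 0 -0.3" --pt "0.928 -0.09 0.345 0 0 -0.3" --pt "0.928 -0.09 0.345 0 0 -0.3" --pt "0.928 -0.09 0.345 0 0 -0.3"

```text
time_s: 31.9
position: [0.4193, 0.2813, 0.0881]
tcp_rot: [[-0.453, 0.891, -0.001], [0.891, 0.453, -0.001], [-0.0, -0.001, -1.0]]
force: [0.3, -0.4, -0.5]
opening: 0.697
grasp_force: 0.0
```

```bash
python3 go.py .422,.282,.015,27
python3 - <<'E'
from h import *
p,_=cap("side");cv2.imwrite("pics/c8.png",cv2.resize(p[100:260,190:390,::-1],None,fx=3.5,fy=3.5,interpolation=2))
E
```

```text
t 31.9 p [0.4193 0.2813 0.0881] yaw 26.9 F [ 0.3 -0.4 -0.5] open 0.697 gf 0.0
.422,.282,.015,27 [-0.002, 0.011, 0.292, -0.001, 0.0, -0.001] rows>= 1.5
```

View pics/c8.png

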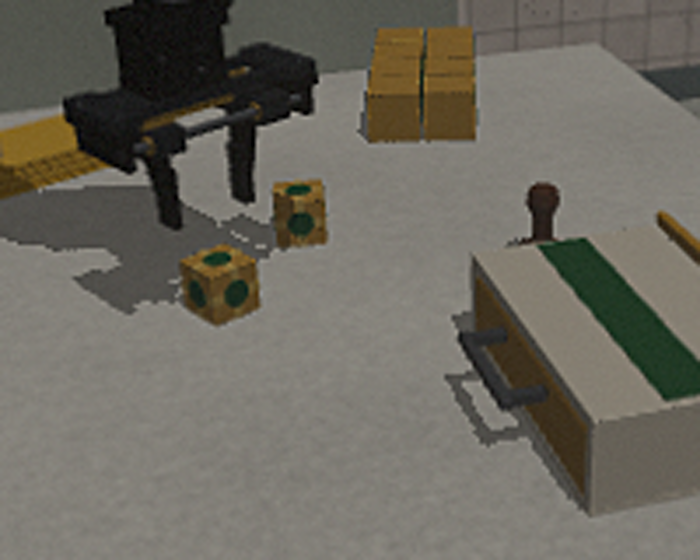

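The drawer looks home. Carton 2, at crop (220,285), hasn't moved. I'll check that the fingers are centred over it.

Run:
```python
from h import *
f=lambda X:((proj("side",X)-[190,100])*3.5).round(0).tolist()
print("tcp",f([[.4193,.2813,.0881]]),"cartontop",f([[.422,.282,.046]]),"tips",f([[.4193-.89*.037,.2813-.45*.037,.0881],[.4193+.89*.037,.2813+.45*.037,.0881]]))
```

```text
tcp [[208.0, 212.0]] cartontop [[216.0, 258.0]] tips [[169.0, 227.0], [245.0, 199.0]]
```

>>> send_rows --pt "-0.002 0.011 0.15 0 0 0" --pt "-0.002 0.011 0.292 0 0 0" --pt "-0.002 0.011 0.292 0 0 0" --pt "-0.002 0.011 0.292 0 0 0"

```text
time_s: 32.35
position: [0.4222, 0.2818, 0.016]
tcp_rot: [[-0.452, 0.892, -0.001], [0.892, 0.452, -0.0], [0.0, -0.001, -1.0]]
force: [0.3, -0.0, 0.5]
opening: 0.7
grasp_force: 0.0
```

>>> send_rows --pt "0 0 0 0 0 0" --pt "0 0 0 0 0 0" --pt "0 0 0 0 0 0" --pt "0 0 0 0 0 0" --pt "0 0 -0.15 0 0 0" --pt "0 0 -0.5 0 0 0" --pt "0 0 -0.5 0 0 0" --pt "0 0 -0.5 0 0 0" --grip 0.3

```text
time_s: 33.15
position: [0.4254, 0.2846, 0.1461]
tcp_rot: [[-0.454, 0.891, 0.011], [0.891, 0.454, 0.005], [-0.001, 0.012, -1.0]]
force: [0.5, 0.2, -0.6]
opening: 0.528
grasp_force: 30.0
```

```bash
python3 go.py .679,.0706,.13,0 .55,.18,.14,0
```

```text
t 33.15 p [0.4254 0.2846 0.1461] yaw 27.0 F [ 0.5  0.2 -0.6] open 0.528 gf 30.0
.679,.0706,.13,0 [-1.223, 0.514, 0.072, 0.008, -0.001, 0.3] rows>= 6.6
.55,.18,.14,0 [-0.599, 0.253, 0.028, 0.008, -0.001, 0.3] rows>= 3.3
```

>>> send_rows --pt "-0.9 0.4 0 0 0 0.3" --pt "-0.9 0.4 0 0 0 0.3" --pt "-0.9 0.4 0 0 0 0.3" --pt "-0.9 0.4 0 0 0 0.3" --pt "-0.9 0.4 0 0 0 0.3" --pt "-0.9 0.4 0 0 0 0.3" --pt "-0.9 0.4 0 0 0 0.3"

```text
time_s: 33.85
position: [0.6129, 0.1269, 0.1396]
tcp_rot: [[0.002, 1.0, -0.002], [1.0, -0.002, 0.0], [0.0, -0.002, -1.0]]
force: [0.2, -0.3, -0.4]
opening: 0.526
grasp_force: 30.0
```

```bash
python3 go.py .679,.021,.13,0 .679,.021,.105,0
```

```text
t 33.85 p [0.6129 0.1269 0.1396] yaw -0.1 F [ 0.2 -0.3 -0.4] open 0.526 gf 30.0
.679,.021,.13,0 [-0.423, 0.265, 0.038, -0.001, -0.0, -0.001] rows>= 2.5
.679,.021,.105,0 [-0.423, 0.266, 0.138, -0.001, -0.0, -0.001] rows>= 2.6
```

>>> send_rows --pt "-0.423 0.265 0 0 0 0" --pt "-0.423 0.265 0 0 0 0" --pt "-0.423 0.265 0 0 0 0" --pt "-0.423 0.265 0.1 0 0 0" --pt "-0.423 0.265 0.138 0 0 0" --pt "-0.423 0.265 0.138 0 0 0" --pt "-0.423 0.265 0.138 0 0 0"

```text
time_s: 34.55
position: [0.6783, 0.0237, 0.106]
tcp_rot: [[-0.002, 1.0, -0.002], [1.0, 0.002, 0.0], [0.0, -0.002, -1.0]]
force: [-0.2, -0.8, -0.3]
opening: 0.528
grasp_force: 30.0
```

```bash
python3 go.py .679,.021,.0925,0
```

```text
t 34.55 p [0.6783 0.0237 0.106 ] yaw 0.1 F [-0.2 -0.8 -0.3] open 0.528 gf 30.0
.679,.021,.0925,0 [-0.011, 0.003, 0.054, -0.001, -0.0, 0.001] rows>= 0.3
```

>>> send_rows --pt "-0.01 0.003 0.04 0 0 0" --pt "-0.01 0.003 0.056 0 0 0" --pt "-0.01 0.003 0.056 0 0 0" --pt "-0.01 0.003 0.056 0 0 0"

```text
time_s: 34.95
position: [0.6802, 0.0197, 0.0923]
tcp_rot: [[0.0, 1.0, 0.0], [1.0, -0.0, 0.0], [0.0, 0.0, -1.0]]
force: [-0.3, 0.8, -0.2]
opening: 0.526
grasp_force: 30.0
```

>>> send_rows --pt "0 0 0 0 0 0" --pt "0 0 0 0 0 0" --pt "0 0 0 0 0 0" --pt "0 0 -0.1 0 0 0" --pt "0 0 -0.4 0 0 0" --pt "0 0 -0.4 0 0 0" --pt "0.98 -0.4 -0.4 0 0 0" --pt "0.98 -0.4 -0.4 0 0 0" --pt "0.98 -0.4 -0.4 0 0 0" --pt "0.98 -0.4 -0.4 0 0 0" --pt "0.98 -0.4 -0.4 0 0 0" --pt "0.98 -0.4 -0.4 0 0 0" --grip 0.7

```text
time_s: 36.15
position: [0.5774, 0.2691, 0.1924]
tcp_rot: [[-0.005, 1.0, -0.001], [1.0, 0.005, 0.001], [0.001, -0.001, -1.0]]
force: [0.1, -0.0, 0.0]
opening: 0.701
grasp_force: 0.0
```

```bash
python3 cart.py; python3 go.py .514,.399,.09,-9
```

```text
[315.2 188.5] 276 tri [0.5106 0.042  0.1991] 0.1153 rect [604.  46.] [223.   9.] 89.2 seal []
t 36.25 p [0.5791 0.2668 0.1924] yaw 0.2 F [ 0.  -0.7  0. ] open 0.702 gf 0.0
.514,.399,.09,-9 [0.53, -0.258, 0.409, 0.0, 0.0, 0.103] rows>= 3.6
```

>>> send_rows --pt "0.53 -0.258 0.35 0 0 0.1" --pt "0.53 -0.258 0.35 0 0 0.1" --pt "0.53 -0.258 0.35 0 0 0.1" --pt "0.53 -0.258 0.35 0 0 0.1" --pt "0.53 -0.258 0.35 0 0 0.1" --pt "0.53 -0.258 0.35 0 0 0.1"

```text
time_s: 36.85
position: [0.5175, 0.3958, 0.1051]
tcp_rot: [[0.157, 0.988, 0.001], [0.988, -0.157, -0.001], [-0.0, 0.002, -1.0]]
force: [0.5, -0.7, 0.2]
opening: 0.697
grasp_force: 0.0
```

```bash
python3 go.py .514,.399,.0155,-9
python3 - <<'E'
from h import *
p,_=cap("side");cv2.imwrite("pics/c9.png",cv2.resize(p[100:260,230:430,::-1],None,fx=3.5,fy=3.5,interpolation=2))
h,s,v=hsv(p);m=((h>=12)&(h<=95)&(s>90)&(v>20));print([(b[0].round(1),b[1]) for b in blobs(m,60,400)])
E
```

```text
t 36.85 p [0.5175 0.3958 0.1051] yaw -9.1 F [ 0.5 -0.7  0.2] open 0.697 gf 0.0
.514,.399,.0155,-9 [0.01, -0.017, 0.358, 0.001, 0.0, -0.001] rows>= 1.8
[(array([263.1, 108.6]), np.int32(79)), (array([275.1, 160.1]), np.int32(251)), (array([ 83.3, 169.4]), np.int32(316)), (array([445.1, 294.4]), np.int32(243))]
```

View pics/c9.png

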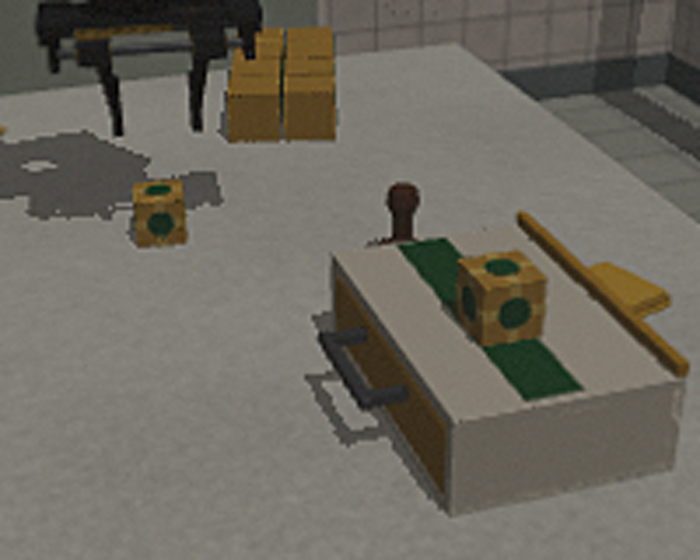

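The first carton stands square on the strip at crop (503,298). The second, at crop (160,213), is where it was. I'll descend.

>>> send_rows --pt "0.01 -0.016 0.18 0 0 0" --pt "0.01 -0.016 0.358 0 0 0" --pt "0.01 -0.016 0.358 0 0 0" --pt "0.01 -0.016 0.358 0 0 0" --pt "0.01 -0.016 0.358 0 0 0"

```text
time_s: 37.4
position: [0.5152, 0.4006, 0.0184]
tcp_rot: [[0.158, 0.987, 0.005], [0.987, -0.158, 0.003], [0.003, 0.005, -1.0]]
force: [-0.4, 0.6, 0.1]
opening: 0.699
grasp_force: 0.0
```

>>> send_rows --pt "0 0 0 0 0 0" --pt "0 0 0 0 0 0" --pt "0 0 0 0 0 0" --pt "0 0 0 0 0 0" --pt "0 0 -0.15 0 0 0" --pt "0 0 -0.5 0 0 0" --pt "0 0 -0.5 0 0 0" --pt "0 0 -0.5 0 0 0" --grip 0.3

```text
time_s: 38.2
position: [0.516, 0.4027, 0.1471]
tcp_rot: [[0.156, 0.988, 0.012], [0.988, -0.156, 0.006], [0.008, 0.011, -1.0]]
force: [0.8, 0.9, -0.1]
opening: 0.528
grasp_force: 30.0
```

```bash
python3 go.py .60,.2,.14,0 .679,.071,.14,0
python3 - <<'E'
from h import *
p,_=cap("side");h,s,v=hsv(p)
b=min(blobs((h>=12)&(h<=32)&(s>90)&(v>40),60,500),key=lambda b:np.hypot(*(b[0]-[373,183])));print(b[0].round(1),b[1],plane("side",[b[0]],.098)[0].round(4))
E
```

```text
t 38.2 p [0.516  0.4027 0.1471] yaw -9.0 F [ 0.8  0.9 -0.1] open 0.528 gf 30.0
.60,.2,.14,0 [-0.748, 0.458, 0.027, 0.007, -0.005, -0.1] rows>= 4.4
.679,.071,.14,0 [-1.209, 0.851, 0.027, 0.007, -0.005, -0.1] rows>= 7.4
[372.8 184.6] 449 [0.6814 0.0194 0.098 ]
```

>>> send_rows --pt "-0.9 0.62 0 0 0 -0.1" --pt "-0.9 0.62 0 0 0 -0.1" --pt "-0.9 0.62 0 0 0 -0.1" --pt "-0.9 0.62 0 0 0 -0.1" --pt "-0.9 0.62 0 0 0 -0.1" --pt "-0.9 0.62 0 0 0 -0.1" --pt "-0.9 0.62 0 0 0 -0.1"

```text
time_s: 38.95
position: [0.631, 0.1495, 0.1384]
tcp_rot: [[0.005, 1.0, -0.002], [1.0, -0.005, -0.001], [-0.001, -0.002, -1.0]]
force: [-0.1, 0.9, -0.6]
opening: 0.529
grasp_force: 30.0
```

```bash
python3 go.py .6795,.0715,.14,0 .6795,.0715,.112,0
```

```text
t 38.95 p [0.631  0.1495 0.1384] yaw -0.3 F [-0.1  0.9 -0.6] open 0.529 gf 30.0
.6795,.0715,.14,0 [-0.311, 0.196, -0.006, -0.001, 0.001, -0.003] rows>= 1.8
.6795,.0715,.112,0 [-0.311, 0.196, 0.106, -0.001, 0.001, -0.003] rows>= 1.9
```

>>> send_rows --pt "-0.15 0.1 0 0 0 -0.003" --pt "-0.25 0.196 0 0 0 -0.003" --pt "-0.31 0.196 0 0 0 -0.003" --pt "-0.31 0.196 0 0 0 -0.003" --pt "-0.31 0.196 0.1 0 0 -0.003" --pt "-0.31 0.196 0.1 0 0 -0.003" --pt "-0.31 0.196 0.1 0 0 -0.003"

```text
time_s: 39.65
position: [0.677, 0.078, 0.1143]
tcp_rot: [[-0.006, 1.0, -0.004], [1.0, 0.006, 0.001], [0.001, -0.004, -1.0]]
force: [-0.2, -0.9, -0.3]
opening: 0.523
grasp_force: 30.0
```

```bash
python3 go.py .6795,.0715,.0945,0
```

```text
t 39.65 p [0.677  0.078  0.1143] yaw 0.4 F [-0.2 -0.9 -0.3] open 0.523 gf 30.0
.6795,.0715,.0945,0 [-0.026, 0.01, 0.079, -0.002, -0.0, 0.004] rows>= 0.4
```

>>> send_rows --pt "0 0 0 0 0 0" --pt "0 0 0 0 0 0" --pt "0 0 0 0 0 0"

```text
time_s: 39.95
position: [0.6794, 0.0766, 0.1162]
tcp_rot: [[-0.005, 1.0, 0.001], [1.0, 0.005, -0.0], [-0.0, 0.001, -1.0]]
force: [0.1, -0.2, -1.2]
opening: 0.521
grasp_force: 30.0
```

```bash
python3 go.py .6795,.0715,.0945,0
```

```text
t 39.95 p [0.6794 0.0766 0.1162] yaw 0.3 F [ 0.1 -0.2 -1.2] open 0.521 gf 30.0
.6795,.0715,.0945,0 [-0.02, 0.0, 0.087, 0.001, 0.0, 0.003] rows>= 0.4
```

>>> send_rows --pt "-0.02 0 0 0 0 0.003" --pt "-0.02 0 0.05 0 0 0.003" --pt "-0.02 0 0.087 0 0 0.003" --pt "-0.02 0 0.087 0 0 0.003" --pt "-0.02 0 0.087 0 0 0.003"

```text
time_s: 40.45
position: [0.6784, 0.0712, 0.0923]
tcp_rot: [[0.0, 1.0, -0.002], [1.0, -0.0, 0.0], [0.0, -0.002, -1.0]]
force: [-0.8, 0.2, -0.6]
opening: 0.527
grasp_force: 30.0
```

```bash
python3 go.py .6795,.0715,.0945,0
```

```text
t 40.45 p [0.6784 0.0712 0.0923] yaw -0.0 F [-0.8  0.2 -0.6] open 0.527 gf 30.0
.6795,.0715,.0945,0 [0.001, 0.004, -0.009, -0.001, -0.0, -0.0] rows>= 0.0
```

>>> send_rows --pt "0 0 0 0 0 0" --pt "0 0 0 0 0 0" --pt "0 0 0 0 0 0" --pt "0 0 -0.1 0 0 0" --pt "0 0 -0.4 0 0 0" --pt "0 0 -0.4 0 0 0" --pt "0.98 -0.7 -0.5 0 0 0" --pt "0.98 -0.7 -0.5 0 0 0" --pt "0.98 -0.7 -0.5 0 0 0" --pt "0.98 -0.7 -0.5 0 0 0" --pt "0.98 -0.7 -0.5 0 0 0" --pt "0.98 -0.7 -0.5 0 0 0" --grip 0.7

```text
time_s: 41.65
position: [0.5041, 0.316, 0.2188]
tcp_rot: [[0.001, 1.0, 0.001], [1.0, -0.001, 0.0], [0.0, 0.001, -1.0]]
force: [1.6, 0.9, -0.0]
opening: 0.702
grasp_force: 0.0
```

>>> send_rows --pt "0.6 -0.2 0 0 0 0" --pt "0.6 -0.2 0 0 0 0" --pt "0.6 -0.2 0 0 0 0" --pt "0.6 -0.2 0 0 0 0" --pt "0.6 -0.2 0 0 0 0" --pt "0.6 -0.2 0 0 0 0"

```text
time_s: 42.25
position: [0.4555, 0.4636, 0.2181]
tcp_rot: [[0.0, 1.0, -0.0], [1.0, -0.0, -0.001], [-0.001, -0.0, -1.0]]
force: [-0.2, -0.4, -0.4]
opening: 0.696
grasp_force: 0.0
```

```bash
python3 - <<'E'
from h import *
p,_=cap("side");q,_=cap("top")
a=cv2.resize(p[150:250,260:440,::-1],None,fx=3,fy=3,interpolation=2);b=cv2.resize(q[110:210,230:410,::-1],None,fx=3,fy=3,interpolation=2)
cv2.imwrite("pics/c10.png",np.vstack([a,b]))
ss=[(k[0],plane("top",[k[0]],.121)[0]) for k in blobs(masks(q)['green'],12,400)]
for k,w in ss:
  if w[1]<.25:print(k.round(1),w.round(4))
E
python3 go.py
```

```text
[304.3 155.6] [0.6792 0.0694 0.121 ]
[322.7 154.8] [0.6806 0.0195 0.121 ]
[283.8 160.9] [0.6652 0.125  0.121 ]
[343.7 160.5] [ 0.6636 -0.037   0.121 ]
t 42.35 p [0.4561 0.4629 0.2183] yaw -0.1 F [-0.2 -0.3  0.3] open 0.698 gf 0.0
```

View pics/c10.png

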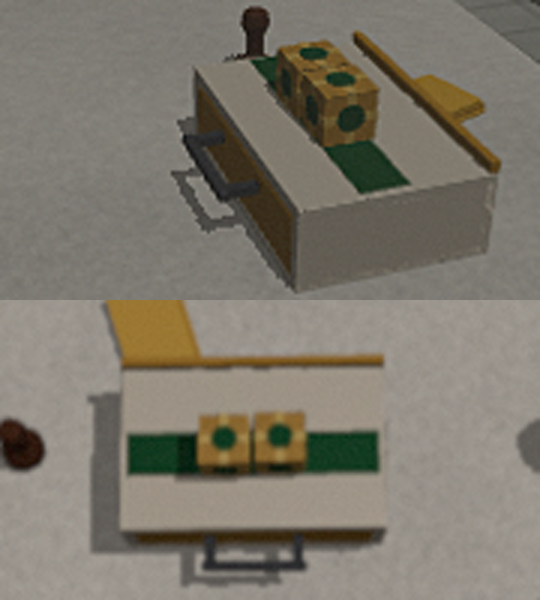

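Both cartons are square on the strip, with seals at (0.679, 0.069) and (0.681, 0.020), a gap of about 4 mm. The drawer is flush and the arm is clear, so I'm handing in.

```bash
python3 -c "
from rig import ticket
print(ticket.hand_in())"
```

```text
the job is handed in; nothing more can be done
None
```

I handed the job in, though the hand-in returned no verdict: all five chocolates were seen in their wells before I pushed the drawer to its stop, and both cartons stand about 4 mm apart, square on the green strip, with the spool and stamp left alone.

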